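Clamp a large specimen slide from the drying hotplate in the microscope

ROBOT

A 6-joint arm with a two-finger parallel gripper is mounted at the origin on the work surface. World frame = base frame: x ahead of the robot, y to its left, z up, the work surface at z = 0. Lengths are in m, angles in rad, forces in N, time in s.
With the tool pointing down it reaches from about 0.3 to 0.75 m from the base axis. Payload 8.5 kg.
Tool frame: the origin (TCP) lies between the finger pads; the fingertips stand env.tcp_to_tips ahead of it and the grasp point (between the pads) lies 11 mm behind it (env.tcp_to_tips is the distance from the TCP to the fingertips, in m); z points along the fingers, y is the direction in which the jaws open and shut (so a half turn about z gives the same grasp; the last joint's range is limited). The gripper opens to 88 mm and grips with 3 to 60 N. Pads are 18 mm wide; open, the fingers measure 123 mm over their backs; the gripper's body (75 mm by 187 mm) begins 45 mm behind the grasp point.
Start: joints at [0.955, 0.381, 1.297, -0, 1.464, -0.215], TCP at [0.215, 0.506, 0.247] pointing down, gripper open.
Joint ranges: [-3.11, 3.11], [-0.89, 2.33], [0.22, 2.48], [-1.42, 4.56], [0.17, 2.85], [-2.88, 2.88]. Speed limits (rad/s): [2.39, 2.39, 3.14, 3.14, 3.14, 3.14].

INTERFACE

Orientations are given as a unit quaternion [x, y, z, w].
In Python, from workcell import env gives the robot as it stands.
- The arm moves only by the tool step_arm, never from a script. Its argument "deltas" is a list of rows, each a list of 7 numbers: the turn, a rotation vector about the world's x, y, z in rad, then the shift along the world's x, y, z in mm, then the closure, from 0 (fully open) to 1 (shut). In form: [[ax, ay, az, x, y, z, fingers], ...]. A call has 1 to 8 rows; each row shifts and turns the pose as measured when the row begins; what a row does not reach is not made up. A row lasts 1/12 s, in which the tool goes at most 41.7 mm and 7.16 degrees, less where a joint would pass 70% of its speed; a pose out of reach is approached as far as the arm can. A call is refused whole if a number of a shift passes 41.7 or a number of a turn 0.125, either way. A call with a gripper value outside its range is refused whole. The fingers move at their own pace and stop on an object; "force" is the grip in N (left out, the last holds). Time passes only in rows, so rows that do not move let the fingers close. It gives the time, the measured TCP pose, the force and the opening at its end, in the units of the state.
- env.observe(): the state, without advancing time (a new reading comes with each control period).
- env.capture(name): name is "side" or "top"; returns a dict with "image" (384x512x3 uint8, red, green, blue), "vfov" (degrees; the focal length in pixels is half the picture's height over the tangent of half this angle, whatever the lens; pixels are square), "cx", "cy" (the principal point, pixels), "D" ([k1, k2, p1, p2, k3] as OpenCV has them; the pictures are not rectified), "rvec" (rotation vector, rad) and "tvec" (3), from world to camera coordinates, as OpenCV has them. Camera axes: x right, y down, z forward; pixel columns grow to the right and rows downward; lengths in m; the calibration is good to about 2 mm. A picture is of the moment at which its call begins. There is no depth.
- env.job_done(): hands the job in, once; it reports no verdict.
The state is a dict: "time_s": time; "joint_positions": joint angles; "joint_vel": joint speeds; "joint_efforts": joint torques, N m; "eef_pos": TCP position; "orientation": TCP orientation; "ft_force": force on the tool from outside, world axes, zero at the start; "wrist_torque": the same for the moment, N m; "grip_width": opening from 0.0 (shut) to 1.0 (fully open).
Only numpy, scipy, OpenCV 4.12 (cv2) and the standard library are available. Lean on these libraries where they do the work, as an engineer would, in place of code of your own. Each camera call takes 0.05 s, during which the arm holds its last target.

TASK

The large glass slide lies sunk in a lane of the slide-drying hotplate, where its sides cannot be gripped: slide it along the lane, without pressing hard, until it sticks out far enough over the hotplate's front edge to be taken by its long sides. Lay it flat in the microscope's slide holder, centred across the two arms and between the jaws, and let go of it; then slide the movable jaw up by its knob until you feel it press the slide gently against the fixed jaw, and leave it so. Do not drop the glass or squeeze it hard, and leave the other things where they are.

Things in the scene. Friction and masses are not known exactly. Their poses are not given: they have to be found in the camera images.
- slide_mid (a point): Large glass microscope slide, 100 x 50 x 2 mm, about 25 g: clear greenish glass, a mounted section in the middle, a white frosted strip over the last 22 mm of one end. Point: centre of the glass, 1 mm above its underside. x runs along the 100 mm length to the frosted end, y across the 50 mm width, z up. Starts flat in one of the hotplate's lanes, frosted end to the rear.
- hotplate_front (a point): Slide-drying hotplate, cold, fixed: metal top 220 mm deep, 300 mm wide, with 4 shallow lanes running front to rear, 53 mm wide, 2.5 mm deep, 71 mm apart, open at the front, closed at the rear. Point: middle of the front edge at the lane floors' height, 70 mm above the bench. x: level, from the front edge (nearest the robot) to the rear; y along the edge. 23 mm below, a knob stands out 10 mm.
- seat (a point): Slide holder on the microscope's stage. Point: where the large slide's centre lies once clamped, 151 mm above the bench. y runs along the clamped slide's length, from the sliding jaw (-y) to the fixed jaw (+y); x across, towards the lamp arm; z up. Two metal arms 36 mm wide, tops at z = -1 mm, carry the slide's ends; they stop 22 mm short of the middle on each side. Either way round will do.
- microscope: Compact inverted microscope, fixed; origin under the stage's middle at bench height, axes as seat. The stage opening spans x -73 to 73, y -87 to 87 mm; beside the two arms it is free to 54 mm below the stage top (150 mm up), so fingers can reach down on both sides of the slide. Objective in the middle, top 26 mm below. Lamp arm swung back: from x = 120 mm on, to 350 mm up.
- fixed_jaw: Fixed jaw of the slide holder: steel bar 36 mm wide, 12 mm long, standing 7 mm above the arm. Origin: foot of its face, the middle of the line where it stops the slide's end, 50 mm to +y of seat; axes as seat.
- jaw (a joint): Travel of the sliding jaw along the holder's y axis, m. 0: its face is 100 mm from the fixed jaw's (the slide just fits); larger is wider open, to 0.030; least -0.006. Starts 0.013 to 0.028 open, drags with about 2 N, stays where left. Steel bar 36 mm wide, 30 mm long, 7 mm tall, on top of the -y arm; its face is square to y.
- jaw_knob (a point): Black upright round knob on the sliding jaw, by which it is moved: 14 mm diameter, 24 mm tall, foot 157 mm and top 181 mm above the bench. Point: on its axis, half-way up, 18 mm behind the jaw's face. Axes as seat.
- petri_dish: Closed Petri dish, 90 mm diameter, 16 mm tall, on the bench; to be left alone. Origin: middle of its underside.
- flower_model: Botanical model of a flower on a wooden base 100 x 100 mm, 190 mm tall in all, on the bench; to be left alone. Origin: middle of its underside.
- small_slide_1: Ordinary glass slide, 76 x 26 x 2 mm, in another lane of the hotplate; to be left alone. Origin: middle of its underside; x along its length.
- small_slide_2: Ordinary glass slide, 76 x 26 x 2 mm, in another lane of the hotplate; to be left alone. Origin: middle of its underside; x along its length.
Not all that is in view belongs to the job. Leave any black or yellow look-alike of the part that bears slide_mid alone.

How it is judged:
By the outcome, as a careful person would: the job done as asked, in the order asked, and still so for the second after the job is handed in, with the robot touching nothing.
It also fails if it takes over 69 s, if anything falls off the work surface, if the arm or the gripper's body presses on something with over 40 N, if the wrist force passes 120 N, or if a joint passes its speed limit or range.

## Working session

There is one attempt and no reset: what is moved stays moved. The work goes in short steps, Python scripts to look and compute and a tool call to move; the robot and the scene stay as the last step left them, time stands still between calls to the robot, and variables do not carry over. Pictures are saved under pics/ and viewed, and the job is handed in when it is done.

Besides the shell and the picture viewer there is one more tool, called by a JSON object that holds its "name" and its "arguments". step_arm: Moves the arm, as the interface text tells. Its arguments: {"type":"object","properties":{"deltas":{"type":"array","items":{"type":"array","items":{"type":"number"}}},"force":{"type":"number"}},"required":["deltas"]}

```bash
ls; mkdir -p pics
python3 - <<'E'
from workcell import env
import cv2,pickle
s=env.observe(); print(s); print(env.tcp_to_tips)
d={}
for n in("side","top"):
    c=env.capture(n); d[n]=c
    cv2.imwrite(f"pics/{n}0.png",cv2.cvtColor(c["image"],cv2.COLOR_RGB2BGR))
    print({k:v for k,v in c.items() if k!="image"})
pickle.dump(d,open("cap0.pkl","wb"))
E
```

```text
pics
{'time_s': 0.0, 'joint_positions': array([ 9.54712704e-01,  3.81192846e-01,  1.29825394e+00, -1.04395545e-05,
        1.46358837e+00, -2.15305986e-01]), 'joint_vel': array([-0.00109476, -0.00127363, -0.00049571,  0.00091708,  0.00068259,
        0.00016352]), 'joint_efforts': array([-1.39613639e-03, -4.37932134e+01, -2.24550712e+01,  7.12427823e-02,
        3.52677063e-02, -1.11534523e-04]), 'eef_pos': array([0.21442356, 0.50619054, 0.24614175]), 'orientation': array([ 1.99049781e-01,  9.79989114e-01, -6.61921981e-04, -2.86512213e-04]), 'ft_force': array([ 0.10568884,  0.94503988, -0.23261719]), 'wrist_torque': array([-0.00471402, -0.00143182, -0.03088855]), 'grip_width': 1.001927085111113}
0.008
{'vfov': 57.00706351971368, 'cx': 256.51327177435576, 'cy': 191.06886322166707, 'D': array([-0.00980617,  0.        ,  0.        ,  0.        ,  0.        ]), 'rvec': array([ 2.39343757, -0.38208587,  0.12883512]), 'tvec': array([-0.54455382,  0.30233868,  0.79836707])}
{'vfov': 49.37426146943771, 'cx': 253.24969375729464, 'cy': 191.157746740004, 'D': array([-0.15338027,  0.        ,  0.        ,  0.        ,  0.        ]), 'rvec': array([ 2.15962246, -2.209059  ,  0.10161525]), 'tvec': array([0.10895042, 0.59436434, 1.16302132])}
```

View pics/side0.png

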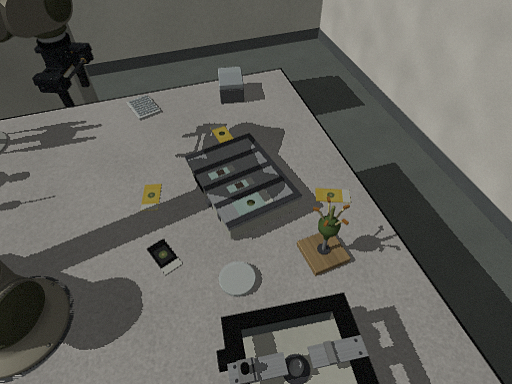

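View pics/top0.png

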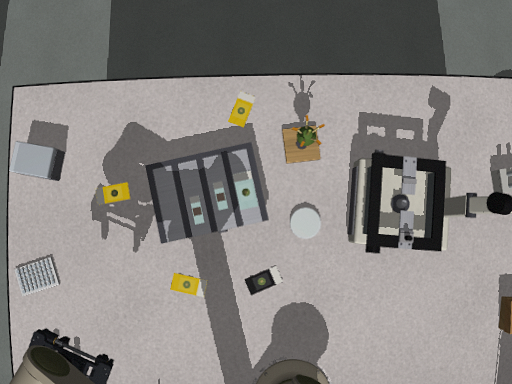

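```bash
cat > h.py <<'E'
import numpy as np,cv2
def K(c):
    f=c["image"].shape[0]/2/np.tan(np.radians(c["vfov"])/2)
    return np.array([[f,0,c["cx"]],[0,f,c["cy"]],[0,0,1.]])
def ray(c,uv):
    uv=np.asarray(uv,float).reshape(-1,1,2)
    n=cv2.undistortPoints(uv,K(c),c["D"]).reshape(-1,2)
    R=cv2.Rodrigues(c["rvec"])[0]
    d=np.c_[n,np.ones(len(n))]@R
    return -R.T@c["tvec"],d
def plane(c,uv,z):
    o,d=ray(c,uv)
    return o+d*((z-o[2])/d[:,2])[:,None]
def proj(c,P):
    return cv2.projectPoints(np.asarray(P,float).reshape(-1,1,3),c["rvec"],c["tvec"],K(c),c["D"])[0].reshape(-1,2)
def tri(c1,u1,c2,u2):
    A=np.zeros((3,3));b=np.zeros(3)
    for c,u in((c1,u1),(c2,u2)):
        o,d=ray(c,u);d=d[0]/np.linalg.norm(d[0]);M=np.eye(3)-np.outer(d,d);A+=M;b+=M@o
    return np.linalg.solve(A,b)
def crop(c,x0,y0,x1,y1,k,name):
    im=cv2.cvtColor(c["image"],cv2.COLOR_RGB2BGR)[y0:y1,x0:x1]
    cv2.imwrite(name,cv2.resize(im,None,fx=k,fy=k,interpolation=cv2.INTER_NEAREST))
E
python3 - <<'E'
import pickle;from h import *
d=pickle.load(open("cap0.pkl","rb"))
crop(d["top"],140,130,280,250,5,"pics/t_hp.png")
crop(d["top"],340,140,460,260,5,"pics/t_ms.png")
crop(d["side"],180,125,310,235,6,"pics/s_hp.png")
crop(d["side"],210,285,380,384,4,"pics/s_ms.png")
E
```

```text
(no output)
```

View pics/t_hp.png

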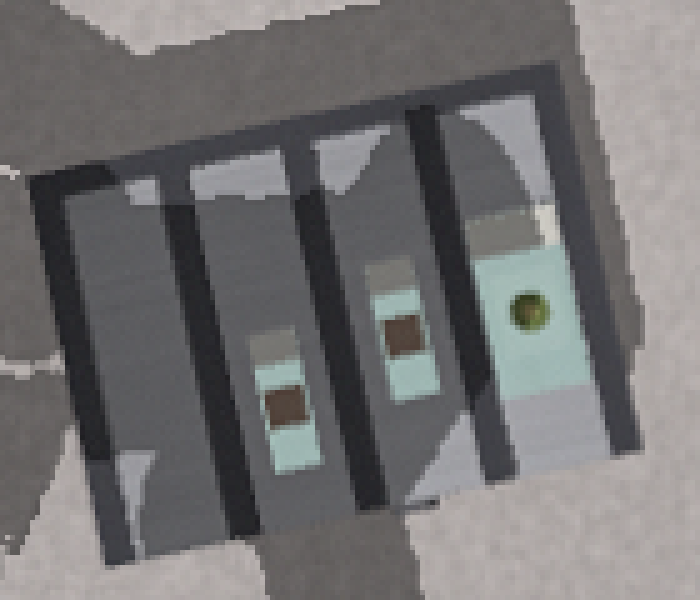

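View pics/t_ms.png

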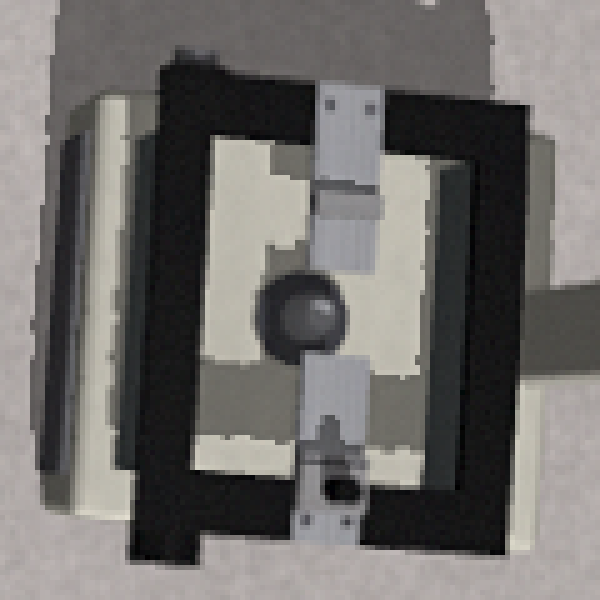

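View pics/s_hp.png

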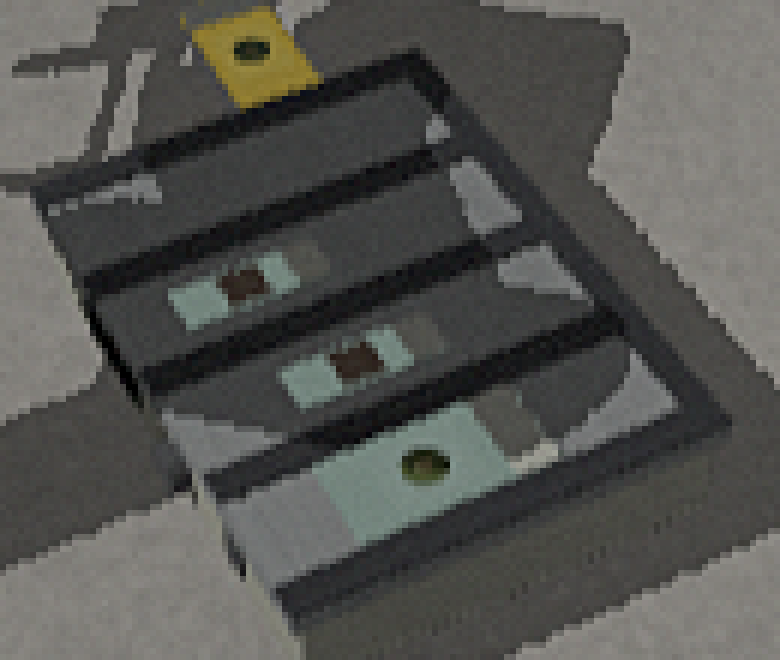

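View pics/s_ms.png

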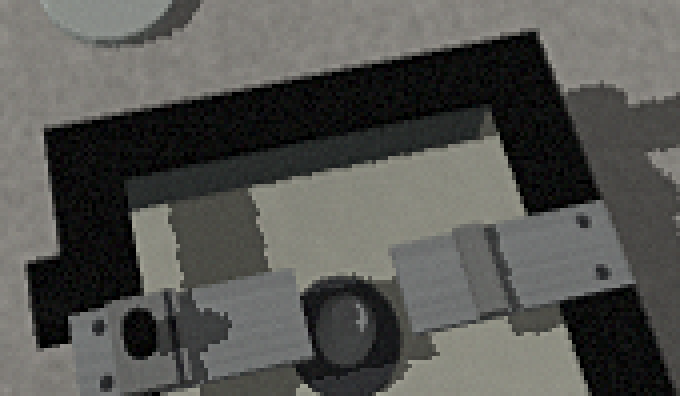

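Run:
```python
import pickle;from h import *
np.set_printoptions(precision=4,suppress=True)
d=pickle.load(open("cap0.pkl","rb"));T,S=d["top"],d["side"]
t=lambda a,o,k:np.array(a,float)/k-.5+np.array(o)+0.5/k*0
A=t([(30,178),(557,62),(640,450),(107,567)],(140,130),5)
B=t([(418,52),(728,420),(297,628),(35,187)],(180,125),6)
for n,c,q in(("top",T,A),("side",S,B)):
    P=plane(c,q,.0725);print(n);print(P[:,:2]);print([np.linalg.norm(P[i]-P[(i+1)%4]) for i in range(4)])
    print("front yaw",np.degrees(np.arctan2(*( (P[0]-P[3])[[1,0]]))),np.degrees(np.arctan2(*( (P[1]-P[2])[[1,0]]))), np.degrees(np.arctan2(*( (P[0]-P[1])[[1,0]])))-90,np.degrees(np.arctan2(*( (P[3]-P[2])[[1,0]])))-90)
    print("frontmid",P[2:].mean(0)," ctr",P.mean(0))
# slide corners : rear-left,rear-right,front-right,front-left
a=t([(467,223),(553,205),(594,383),(496,398)],(140,130),5)
b=t([(470,400),(555,450),(360,542),(313,468)],(180,125),6)
for c,q in((T,a),(S,b)):
    P=plane(c,q,.072);print(P);print([np.linalg.norm(P[i]-P[(i+1)%4]) for i in range(4)],P.mean(0))
print("dot",plane(T,t([(530,311)],(140,130),5),.072),plane(S,t([(426,467)],(180,125),6),.072))
# microscope arms at z .150 ; corners in top: far arm outer L,R; inner R,L; near arm inner L,R outer R,L
q=t([(318,82),(385,86),(376,272),(310,268),(304,354),(369,356),(359,545),(291,541)],(340,140),5)
print(plane(T,q,.150))
q=t([(603,200),(635,285),(415,333),(392,246),(295,268),(315,355)],(210,285),4)
print(plane(S,q,.150))
print("fixed jaw top 157", plane(T,t([(315,218),(383,220),(318,182),(380,186)],(340,140),5),.157))
# knob top ellipse
print("knob",plane(T,t([(342,485)],(340,140),5),.181),plane(S,t([(140,320)],(210,285),4),.181))
```

```text
top
[[0.6715 0.392 ]
 [0.7291 0.0994]
 [0.5147 0.0592]
 [0.4571 0.3503]]
[np.float64(0.2982602044838204), np.float64(0.21815856413213916), np.float64(0.2967984667678966), np.float64(0.2183997932277398)]
front yaw 11.008074193489971 10.624003792136966 11.13008949447584 11.178205099075555
frontmid [0.4859 0.2047 0.0725]  ctr [0.5931 0.2252 0.0725]
side
[[0.6746 0.3902]
 [0.7307 0.1004]
 [0.518  0.0516]
 [0.463  0.3514]]
[np.float64(0.29517748096399926), np.float64(0.21824456828677236), np.float64(0.30478583155213884), np.float64(0.21514222139005412)]
front yaw 10.41066586523786 12.937391785815812 10.94980663526951 10.389489585172555
frontmid [0.4905 0.2015 0.0725]  ctr [0.5966 0.2234 0.0725]
[[0.6408 0.1506 0.072 ]
 [0.6497 0.1033 0.072 ]
 [0.5517 0.0832 0.072 ]
 [0.5447 0.1367 0.072 ]]
[np.float64(0.048099599343803624), np.float64(0.10004668473638127), np.float64(0.05389530832568613), np.float64(0.09708611362523271)] [0.5967 0.1185 0.072 ]
[[0.6249 0.1488 0.072 ]
 [0.6515 0.1088 0.072 ]
 [0.5553 0.0868 0.072 ]
 [0.547  0.1327 0.072 ]]
[np.float64(0.04802739002625427), np.float64(0.0987683578674538), np.float64(0.04673138163252535), np.float64(0.07962127012809468)] [0.5947 0.1193 0.072 ]
dot [[0.5917 0.1172 0.072 ]] [[0.5944 0.1175 0.072 ]]
[[ 0.6704 -0.2983  0.15  ]
 [ 0.6678 -0.3352  0.15  ]
 [ 0.5698 -0.3242  0.15  ]
 [ 0.5727 -0.2882  0.15  ]
 [ 0.5281 -0.2827  0.15  ]
 [ 0.5261 -0.3181  0.15  ]
 [ 0.4284 -0.3084  0.15  ]
 [ 0.4319 -0.2717  0.15  ]]
[[ 0.6721 -0.2981  0.15  ]
 [ 0.6676 -0.3344  0.15  ]
 [ 0.5702 -0.3225  0.15  ]
 [ 0.5751 -0.287   0.15  ]
 [ 0.5315 -0.2824  0.15  ]
 [ 0.5272 -0.3174  0.15  ]]
fixed jaw top 157 [[ 0.5981 -0.2897  0.157 ]
 [ 0.5963 -0.3268  0.157 ]
 [ 0.6168 -0.2924  0.157 ]
 [ 0.6141 -0.3262  0.157 ]]
knob [[ 0.4609 -0.2884  0.181 ]] [[ 0.4604 -0.2901  0.181 ]]
```

Run:
```python
import pickle;from h import *
np.set_printoptions(precision=4,suppress=True)
d=pickle.load(open("cap0.pkl","rb"));T,S=d["top"],d["side"]
for c in(T,S): print("cam",ray(c,[(256,192)])[0])
print("flower base L/R top",plane(T,[(283,127),(317,124),(320,161),(286,164)],.02))
for z in(.1,.19):print(plane(T,[(292,127),(325,124),(305,116)],z))
crop(T,270,70,340,180,5,"pics/fl.png")
crop(S,290,180,360,280,6,"pics/fls.png")
# seat yaw refine
```

```text
cam [0.4993 0.1093 1.2069]
cam [ 0.4343 -0.4562  0.7928]
flower base L/R top [[ 0.7819  0.0048  0.02  ]
 [ 0.7894 -0.095   0.02  ]
 [ 0.6801 -0.0992  0.02  ]
 [ 0.6732 -0.0005  0.02  ]]
[[ 0.7625 -0.0126  0.1   ]
 [ 0.7695 -0.1032  0.1   ]
 [ 0.7926 -0.0493  0.1   ]]
[[ 0.7411 -0.0027  0.19  ]
 [ 0.7476 -0.086   0.19  ]
 [ 0.7687 -0.0364  0.19  ]]
```

View pics/fl.png

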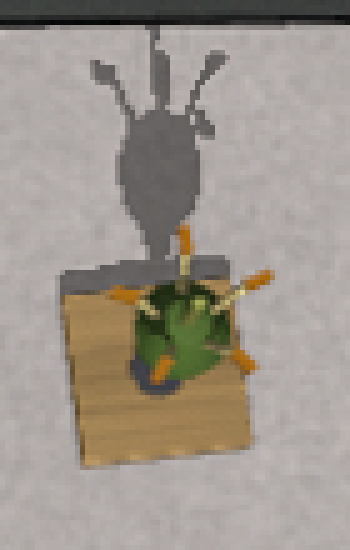

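View pics/fls.png

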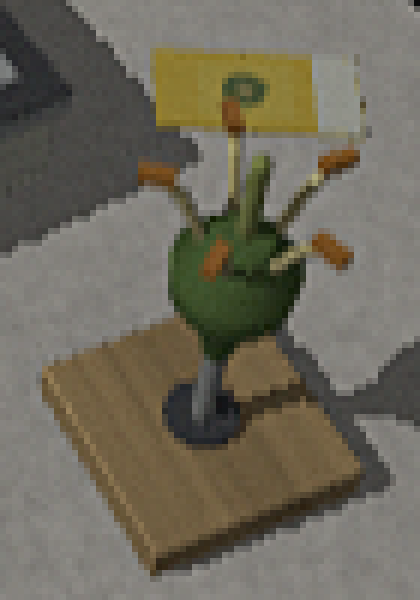

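{"name": "step_arm", "arguments": {"deltas": [[0,0,0.075,29,-23,0,1],[0,0,0.075,29,-23,0,1],[0,0,0.075,29,-23,0,1],[0,0,0.075,29,-23,0,1],[0,0,0.075,29,-23,0,1],[0,0,0.075,29,-23,0,1],[0,0,0.075,29,-23,0,1],[0,0,0.075,29,-23,0,1]], "force": 10}}

```text
time_s: 0.77
eef_pos: [0.4483, 0.3163, 0.2438]
orientation: [-0.118, 0.993, -0.002, -0.003]
ft_force: [0.1, 1.5, -0.2]
grip_width: 0.424
```

{"name": "step_arm", "arguments": {"deltas": [[0,0,-0.03,30,-24,0,1],[0,0,0,30,-24,0,1],[0,0,0,30,-24,0,1],[0,0,0,30,-24,0,1],[0,0,0,30,-24,0,1],[0,0,0,30,-24,-20,1],[0,0,0,25,-20,-30,1],[0,0,0,0,0,-20,1]]}}

```text
time_s: 1.43
eef_pos: [0.6625, 0.1397, 0.1759]
orientation: [-0.102, 0.995, -0.003, -0.0]
ft_force: [0.3, 0.4, -0.8]
grip_width: 0.004
```

```bash
cat >> h.py <<'E'
from scipy.spatial.transform import Rotation as Ro
def st():
    from workcell import env
    s=env.observe();R=Ro.from_quat(s["orientation"]).as_matrix()
    print("t",s["time_s"],"pos",np.round(s["eef_pos"]*1000,1),"jawyaw",np.degrees(np.arctan2(R[1,1],R[0,1])),"tilt z",np.round(R[:,2],4),"F",np.round(s["ft_force"],2),"w",s["grip_width"],"q",np.round(s["joint_positions"],2))
    return s
E
python3 -c "
from h import *;st()"
```

```text
t 1.4333 pos [662.5 139.7 175.9] jawyaw 101.70634896295743 tilt z [ 3.0e-04 -5.8e-03 -1.0e+00] F [ 0.34  0.38 -0.83] w 0.00418984926522194 q [ 0.04  0.66  1.01 -0.01  1.47 -1.74]
```

{"name": "step_arm", "arguments": {"deltas": [[0,0,-0.012,11,-8,-30,1],[0,0,0,0,0,-25,1],[0,0,0,0,0,0,1],[0,0,0,0,0,0,1]]}}

```text
time_s: 1.77
eef_pos: [0.6733, 0.1284, 0.112]
orientation: [-0.094, 0.996, -0.002, -0.005]
ft_force: [-0.1, 1.1, 1.4]
grip_width: 0.008
```

```bash
python3 -c "
from h import *;st()
from workcell import env
import pickle
d={n:env.capture(n) for n in('top','side')};pickle.dump(d,open('cap1.pkl','wb'))
crop(d['top'],160,110,300,250,4,'pics/t1.png');crop(d['side'],180,105,310,235,4,'pics/s1.png')"
```

```text
t 1.7667 pos [673.3 128.4 112. ] jawyaw 100.76072338425317 tilt z [-0.0101 -0.006  -0.9999] F [-0.09  1.13  1.41] w 0.007784786900587317 q [ 0.02  0.73  1.06 -0.01  1.36 -1.74]
```

View pics/t1.png

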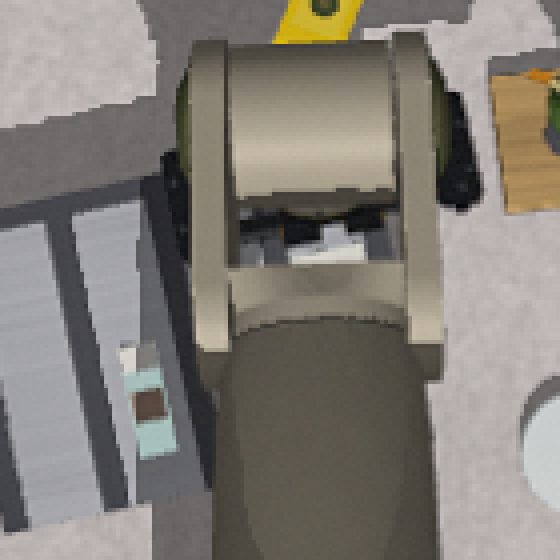

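View pics/s1.png

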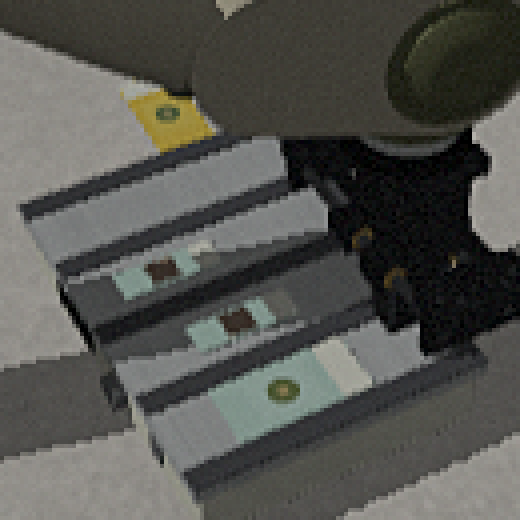

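{"name": "step_arm", "arguments": {"deltas": [[0.006,-0.01,0,1,2,-15,1],[0,0,0,0,0,-12,1],[0,0,0,0,0,0,1],[0,0,0,0,0,0,1]]}}

```text
time_s: 2.2
eef_pos: [0.6762, 0.1325, 0.0925]
orientation: [-0.095, 0.995, -0.0, 0.006]
ft_force: [0.1, 0.1, -0.4]
grip_width: 0.006
```

```bash
python3 -c "
from h import *;st()
from workcell import env
d=env.capture('side')
crop(d,180,105,310,235,4,'pics/s2.png')"
```

```text
t 2.2 pos [676.2 132.5  92.5] jawyaw 100.92857884535498 tilt z [ 1.240e-02  4.000e-04 -9.999e-01] F [ 0.11  0.12 -0.37] w 0.006346333019591526 q [ 0.02  0.74  1.09  0.    1.3  -1.74]
```

View pics/s2.png

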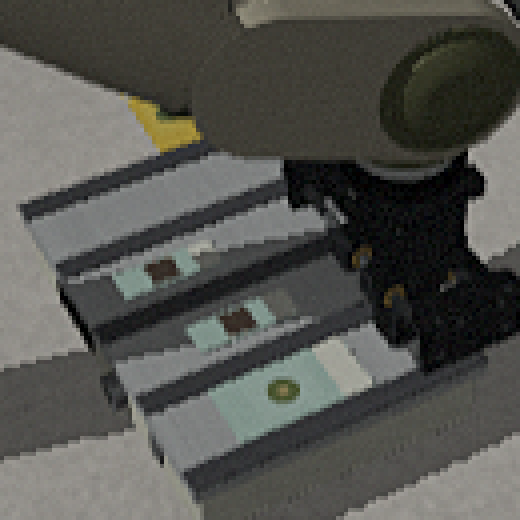

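```bash
python3 -c "
from h import *
import pickle
d=pickle.load(open('cap1.pkl','rb'));S=d['side']
u=np.array([.9816,.1908,0]);v=np.array([-.1908,.9816,0]);F=np.array([.5068,.099,.07])
g=lambda s,l,z:F+s*u+l*v+[0,0,z]
p=np.array([.6762,.1325,.0845]);r=p-F;print(r@u,r@v)
for P in (p,p+.0175*v,p-.0175*v-.009*u,p-.0175*v+.009*u): print((proj(S,P)-[180,105])*4)
print('lane corners',[(proj(S,g(s,l,0))[0]-[180,105])*4 for s in(0,.2)for l in(-.0265,.0265)])
print('rear edge',(plane(S,[(180+370/4,105+383/4),(180+313/4,105+348/4)],.072)-F)@np.c_[u,v])
"
```

```text
0.17267484 0.0005620800000000035
[[391.18876603 331.50538798]]
[[377.83802003 314.8052123 ]]
[[393.23992242 353.59285569]]
[[416.34744452 343.57207492]]
lane corners [array([178.06729744, 474.99851652]), array([143.10015348, 417.53993634]), array([445.92242491, 357.0198561 ]), array([404.77617882, 306.89309293])]
rear edge [[ 0.14289966 -0.0223783 ]
 [ 0.12499512  0.02314302]]
```

{"name": "step_arm", "arguments": {"deltas": [[0,0.01,0,0,0,-8,1],[0,0,0,0,0,-2,1],[0,0,0,0,0,0,1],[0,0,0,0,0,0,1]]}}

```text
time_s: 2.58
eef_pos: [0.6769, 0.1327, 0.0842]
orientation: [-0.095, 0.995, -0.0, 0.002]
ft_force: [-0.1, -0.6, 0.1]
grip_width: 0.005
```

{"name": "step_arm", "arguments": {"deltas": [[0,0,0,0,0,0,1]]}}

```text
time_s: 2.67
eef_pos: [0.677, 0.1326, 0.0843]
orientation: [-0.095, 0.995, -0.0, 0.002]
ft_force: [-0.5, 0.0, -0.4]
grip_width: 0.004
```

{"name": "step_arm", "arguments": {"deltas": [[0,0,0,0,0,0,1]]}}

```text
time_s: 2.75
eef_pos: [0.677, 0.1326, 0.0843]
orientation: [-0.095, 0.995, -0.0, 0.002]
ft_force: [0.3, 1.0, 0.2]
grip_width: 0.006
```

{"name": "step_arm", "arguments": {"deltas": [[0,0,0,-1,0,-4,1],[0,0,0,0,0,0,1],[0,0,0,0,0,0,1]]}}

```text
time_s: 3.0
eef_pos: [0.676, 0.1326, 0.0803]
orientation: [-0.095, 0.995, -0.0, 0.003]
ft_force: [-0.3, -0.3, -0.3]
grip_width: 0.009
```

{"name": "step_arm", "arguments": {"deltas": [[0,0,0,0,0,-1,1],[0,0,0,0,0,0,1],[0,0,0,0,0,0,1]]}}

```text
time_s: 3.25
eef_pos: [0.6759, 0.1326, 0.079]
orientation: [-0.095, 0.995, -0.0, 0.003]
ft_force: [0.2, -0.8, 0.5]
grip_width: 0.005
```

{"name": "step_arm", "arguments": {"deltas": [[0,0,0,0,0,-1,1],[0,0,0,0,0,0,1]]}}

```text
time_s: 3.42
eef_pos: [0.6761, 0.1326, 0.0787]
orientation: [-0.095, 0.995, -0.0, 0.003]
ft_force: [0.1, 0.5, 0.5]
grip_width: 0.003
```

{"name": "step_arm", "arguments": {"deltas": [[0,0,0,-6,-1.2,0,1],[0,0,0,-6,-1.2,0,1],[0,0,0,-6,-1.2,0,1],[0,0,0,-6,-1.2,0,1]]}}

```text
time_s: 3.75
eef_pos: [0.6508, 0.1275, 0.0785]
orientation: [-0.095, 0.995, -0.0, 0.004]
ft_force: [0.6, 0.9, 0.8]
grip_width: 0.006
```

{"name": "step_arm", "arguments": {"deltas": [[0,0,0,-6,-1.2,0.2,1],[0,0,0,-6,-1.2,0,1],[0,0,0,-6,-1.2,0,1],[0,0,0,-6,-1.2,0,1]]}}

```text
time_s: 4.08
eef_pos: [0.6233, 0.1221, 0.0788]
orientation: [-0.095, 0.995, -0.0, 0.003]
ft_force: [0.7, -0.2, 0.4]
grip_width: 0.004
```

```bash
python3 -c "
from h import *;s=st()
u=np.array([.9816,.1908,0]);v=np.array([-.1908,.9816,0]);F=np.array([.5068,.099,.07])
r=s['eef_pos']-F;print(r@u,r@v)
from workcell import env
d=env.capture('side')
crop(d,180,105,310,235,5,'pics/s3.png')"
```

```text
t 4.0833 pos [623.3 122.1  78.8] jawyaw 100.94456311656728 tilt z [ 6.4e-03  3.0e-04 -1.0e+00] F [ 0.67 -0.22  0.41] w 0.004021253132921578 q [ 0.01  0.68  1.28  0.    1.18 -1.75]
0.11875509654377085 0.00039932279135352326
```

View pics/s3.png

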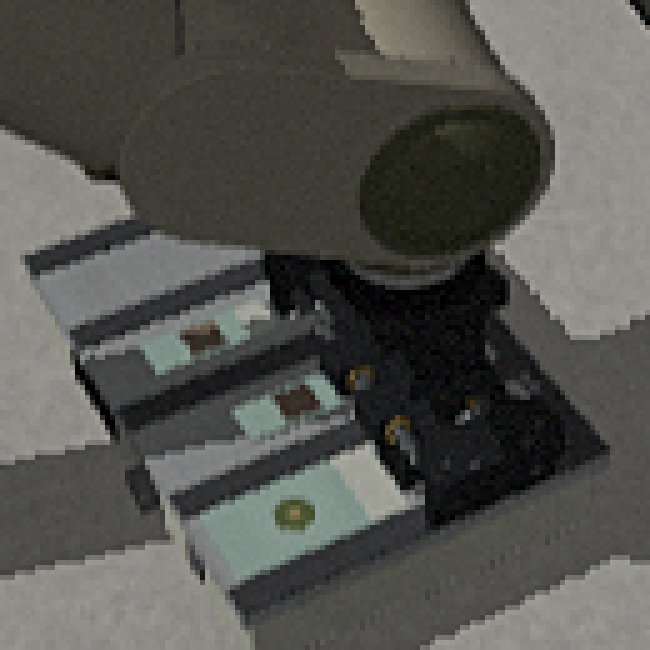

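{"name": "step_arm", "arguments": {"deltas": [[0,0,0,-6,-1.2,0,1],[0,0,0,-6,-1.2,0,1],[0,0,0,-6,-1.2,0,1],[0,0,0,-6,-1.2,0,1],[0,0,0,-5,-1,0,1],[0,0,0,-4,-0.8,0,1],[0,0,0,-3,-0.6,0,1],[0,0,0,0,0,0,1]]}}

```text
time_s: 4.8
eef_pos: [0.582, 0.1139, 0.079]
orientation: [-0.095, 0.995, -0.0, 0.003]
ft_force: [-0.3, 0.1, -0.5]
grip_width: 0.007
```

```bash
python3 -c "
from h import *;s=st()
u=np.array([.9816,.1908,0]);v=np.array([-.1908,.9816,0]);F=np.array([.5068,.099,.07])
r=s['eef_pos']-F;print(r@u,r@v)
from workcell import env
d=env.capture('side')
crop(d,180,105,310,235,5,'pics/s4.png')"
```

```text
t 4.8 pos [582.  113.9  79. ] jawyaw 100.94008426847789 tilt z [ 5.6e-03  2.0e-04 -1.0e+00] F [-0.29  0.12 -0.48] w 0.0073023246058915095 q [-0.01  0.62  1.41  0.    1.11 -1.77]
0.07668249261261822 0.00027315924099385544
```

View pics/s4.png

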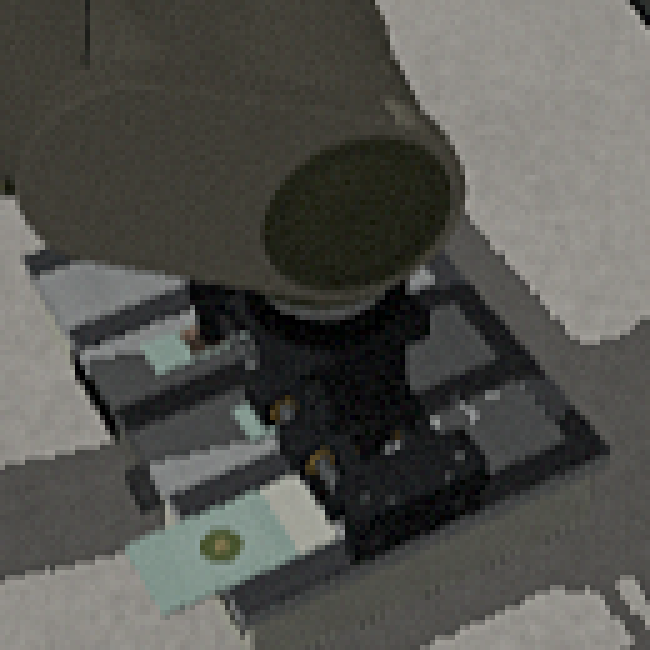

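```bash
python3 -c "
from h import *
import pickle
S=pickle.load(open('cap1.pkl','rb'))['side']
u=np.array([.9816,.1908,0]);v=np.array([-.1908,.9816,0]);F=np.array([.5068,.099,.07])
q=np.array([(128,543),(166,613),(335,528),(222,545),(243,622),(20,258)])/5+[180-.0,105]
P=plane(S,q,.072);print((P-F)@np.c_[u,v])"
```

```text
[[-2.91612639e-02  2.52174125e-02]
 [-3.02378448e-02 -2.47443753e-02]
 [ 6.84680202e-02 -1.85091108e-02]
 [ 1.25759270e-02  2.24209398e-04]
 [ 9.05641329e-04 -4.85129981e-02]
 [ 3.64873921e-04  2.54749542e-01]]
```

{"name": "step_arm", "arguments": {"deltas": [[0,0,0,-4,-0.8,0,1],[0,0,0,-4,-0.8,0,1],[0,0,0,-3,-0.6,0,1],[0,0,0,-2,-0.4,0,1],[0,0,0,0,0,0,1],[0,0,0,0,0,0,1]]}}

```text
time_s: 5.35
eef_pos: [0.5686, 0.1111, 0.0791]
orientation: [-0.095, 0.995, -0.0, 0.003]
ft_force: [1.0, -0.3, 0.1]
grip_width: 0.008
```

{"name": "step_arm", "arguments": {"deltas": [[0,0,0,6,1.2,3,1],[0,0,0,0,0,25,1],[0,0,0,0,0,25,1],[0,0,0,-20,-4,0,0.2],[0,0,0,-25,-5,0,0.1],[0,0,0,-25,-5,0,0.1],[0,0,0,-10,-2,0,0.1],[0,0,0,0,0,0,0.1]]}}

```text
time_s: 6.02
eef_pos: [0.4958, 0.0963, 0.1357]
orientation: [-0.096, 0.995, -0.0, 0.005]
ft_force: [0.3, 0.4, 0.2]
grip_width: 0.359
```

```bash
cat >> h.py <<'E'
u=np.array([.9816,.1908,0]);v=np.array([-.1908,.9816,0]);F=np.array([.5068,.099,.07])
def hp(s):
    r=s['eef_pos']-F;print("s,l",r@u,r@v)
E
python3 -c "
from h import *;s=st();hp(s)
from workcell import env
d=env.capture('side')
crop(d,160,105,310,245,5,'pics/s5.png')"
```

```text
t 6.0167 pos [495.8  96.3 135.7] jawyaw 100.96052007668474 tilt z [ 9.5e-03  1.0e-04 -1.0e+00] F [0.29 0.45 0.2 ] w 0.35878551092955757 q [-0.04  0.41  1.6   0.    1.12 -1.81]
s,l -0.011361956196813258 -0.0005829998213883395
```

View pics/s5.png

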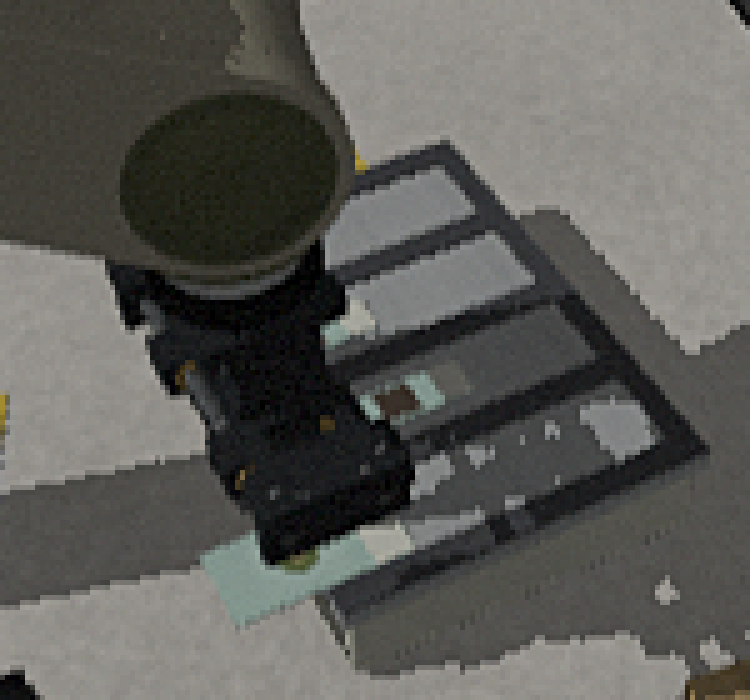

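{"name": "step_arm", "arguments": {"deltas": [[0,0.009,0,-9,-1,0,0],[0,0,0,0,0,0,0],[0,0,0,0,0,0,0],[0,0,0,0,0,0,0],[0,0,0,0,0,0,0]]}}

```text
time_s: 6.48
eef_pos: [0.4905, 0.0955, 0.1358]
orientation: [-0.096, 0.995, -0.0, 0.001]
ft_force: [-0.1, -0.2, 0.2]
grip_width: 0.782
```

```bash
python3 -c "
from h import *;s=st();hp(s)
q=np.array([(200,557),(243,627)])/5+[160,105]
from workcell import env
d=env.capture('side')
print((plane(d,q,.072)-F)@np.c_[u,v])
crop(d,160,105,310,245,5,'pics/s6.png')
d=env.capture('top')
crop(d,160,150,300,290,5,'pics/t6.png')
"
```

```text
t 6.4833 pos [490.5  95.5 135.8] jawyaw 100.96138264454936 tilt z [ 2.5e-03  2.0e-04 -1.0e+00] F [-0.06 -0.2   0.15] w 0.7820769414774791 q [-0.05  0.41  1.61  0.    1.12 -1.81]
s,l -0.016617951055363064 -0.00031247574837926095
[[-0.04531557  0.02392796]
 [-0.04370027 -0.02690511]]
```

View pics/s6.png

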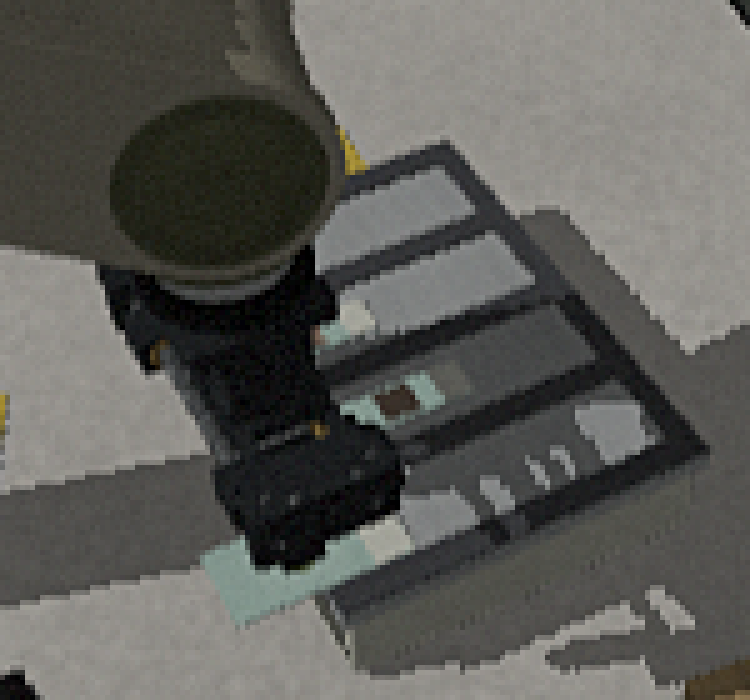

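View pics/t6.png

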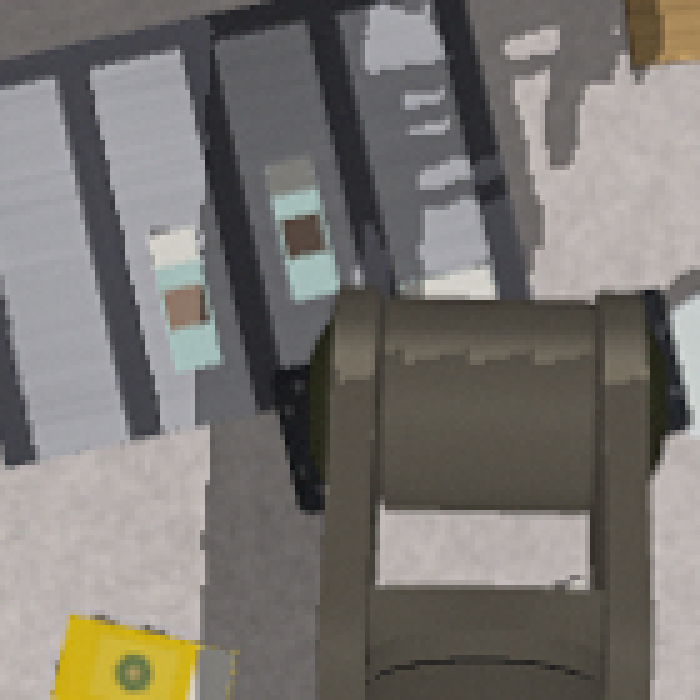

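{"name": "step_arm", "arguments": {"deltas": [[0,0.002,0,-4.5,-0.8,0,0],[0,0,0,0,0,-20,0],[0,0,0,0,0,-15,0],[0,0,0,0,0,0,0],[0,0,0,0,0,0,0]]}}

```text
time_s: 7.0
eef_pos: [0.4856, 0.0946, 0.1004]
orientation: [-0.096, 0.995, -0.0, 0.001]
ft_force: [0.8, -0.3, 1.1]
grip_width: 0.999
```

```bash
python3 -c "
from h import *;s=st();hp(s)
from workcell import env
d=env.capture('side')
crop(d,160,105,310,245,5,'pics/s7.png')
"
```

```text
t 7.0 pos [485.6  94.6 100.4] jawyaw 100.97599474508375 tilt z [ 1.5e-03  1.0e-04 -1.0e+00] F [ 0.85 -0.28  1.14] w 0.9987347499906668 q [-0.05  0.45  1.67  0.    1.02 -1.81]
s,l -0.021669563186457675 -0.00026411253843024656
```

View pics/s7.png

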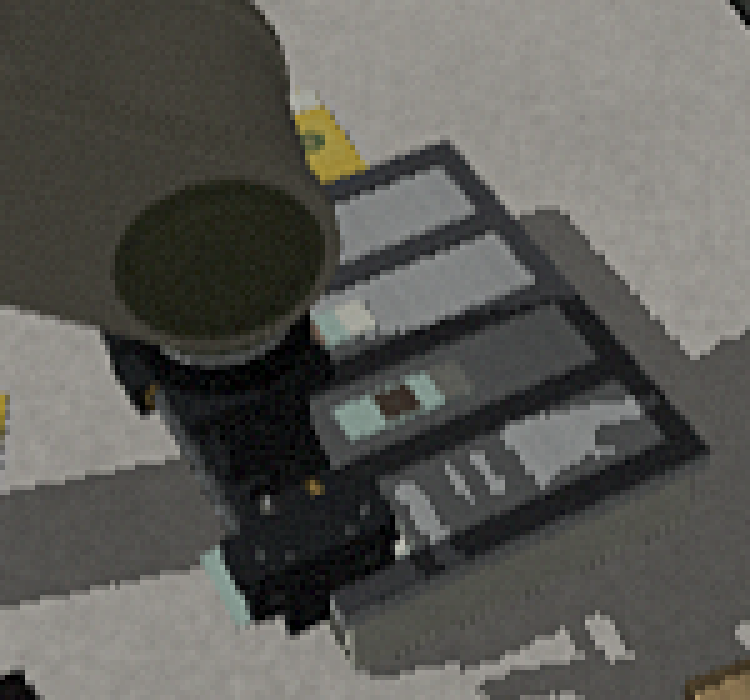

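{"name": "step_arm", "arguments": {"deltas": [[0,0,0,0,0,-12,0],[0,0,0,0,0,-12,0],[0,0,0,0,0,-6,0],[0,0,0,0,0,0,0]]}}

```text
time_s: 7.38
eef_pos: [0.4871, 0.0946, 0.0729]
orientation: [-0.096, 0.995, -0.0, 0.004]
ft_force: [-0.1, -0.5, -0.1]
grip_width: 0.997
```

{"name": "step_arm", "arguments": {"deltas": [[0,0,0,0,0,0,0]]}}

```text
time_s: 7.47
eef_pos: [0.4873, 0.0946, 0.0734]
orientation: [-0.096, 0.995, -0.001, 0.004]
ft_force: [-0.7, -0.1, -0.2]
grip_width: 0.999
```

{"name": "step_arm", "arguments": {"deltas": [[0,0.007,0,-2,-0.3,-5,0],[0,0,0,0,0,-5,0],[0,0,0,0,0,0,0],[0,0,0,0,0,0,0]]}}

```text
time_s: 7.8
eef_pos: [0.4859, 0.0942, 0.0643]
orientation: [-0.096, 0.995, -0.0, 0.002]
ft_force: [0.0, -0.5, -0.3]
grip_width: 1.0
```

```bash
python3 -c "
from h import *;s=st();hp(s)
from workcell import env
d=env.capture('side')
crop(d,160,105,310,245,5,'pics/s8.png')
"
```

```text
t 7.8 pos [485.9  94.2  64.3] jawyaw 100.9906207993058 tilt z [ 3.1e-03 -4.0e-04 -1.0e+00] F [ 0.02 -0.49 -0.31] w 0.9997760457498838 q [-0.05  0.51  1.71 -0.    0.92 -1.81]
s,l -0.021425698687105692 -0.000706823075767328
```

View pics/s8.png

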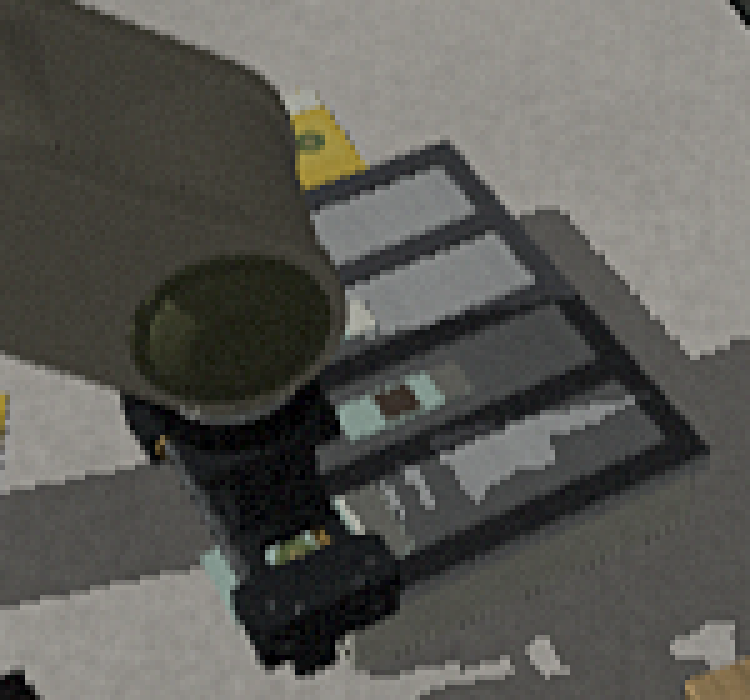

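{"name": "step_arm", "arguments": {"deltas": [[0,0,0,0,0.3,-3.5,0.2],[0,0,0,0,0,0,0.36],[0,0,0,0,0,0,0.38],[0,0,0,0,0,0,0.38],[0,0,0,0,0,0,0.4],[0,0,0,0,0,0,0.42]], "force": 6}}

```text
time_s: 8.35
eef_pos: [0.486, 0.0947, 0.0608]
orientation: [-0.096, 0.995, -0.0, 0.002]
ft_force: [-1.7, 1.9, -0.0]
grip_width: 0.589
```

{"name": "step_arm", "arguments": {"deltas": [[0,0,0,0,0,0,0.43],[0,0,0,0,0,0,0.44],[0,0,0,0,0,0,0.46],[0,0,0,0,0,0,0.5],[0,0,0,0,0,0,0.5],[0,0,0,0,0,0,0.5]]}}

```text
time_s: 8.85
eef_pos: [0.4854, 0.0953, 0.0608]
orientation: [-0.096, 0.995, 0.0, 0.001]
ft_force: [-0.7, 1.4, 0.1]
grip_width: 0.564
```

```bash
python3 -c "
from h import *;s=st();hp(s)"
```

```text
t 8.85 pos [485.4  95.3  60.8] jawyaw 101.01532888637682 tilt z [ 2.3e-03  7.0e-04 -1.0e+00] F [-0.7   1.36  0.13] w 0.5640350284725916 q [-0.05  0.51  1.71  0.    0.92 -1.81]
s,l -0.021741516517705946 0.00048626189857022906
```

{"name": "step_arm", "arguments": {"deltas": [[0,0,0,0,0,0,0.5],[0,0,0,0,0,4,0.5],[0,0,0,0,0,6,0.5],[0,0,0,0,0,10,0.5],[0,0,0,0,0,10,0.5],[0,0,0,0,0,10,0.5],[0,0,0,0,0,0,0.5]], "force": 8}}

```text
time_s: 9.43
eef_pos: [0.4861, 0.0943, 0.1043]
orientation: [-0.096, 0.995, -0.001, 0.002]
ft_force: [0.3, 0.5, -1.1]
grip_width: 0.565
```

```bash
python3 -c "
from h import *;s=st();hp(s)
from workcell import env
d=env.capture('side')
crop(d,160,105,310,245,5,'pics/s9.png')
d=env.capture('top')
crop(d,180,130,300,250,5,'pics/t9.png')
"
```

```text
t 9.4333 pos [486.1  94.3 104.3] jawyaw 100.98812972386152 tilt z [ 3.8e-03 -9.0e-04 -1.0e+00] F [ 0.35  0.52 -1.08] w 0.5649285389990418 q [-0.05  0.45  1.66 -0.    1.03 -1.81]
s,l -0.021227298132648096 -0.0006129827080640984
```

View pics/s9.png

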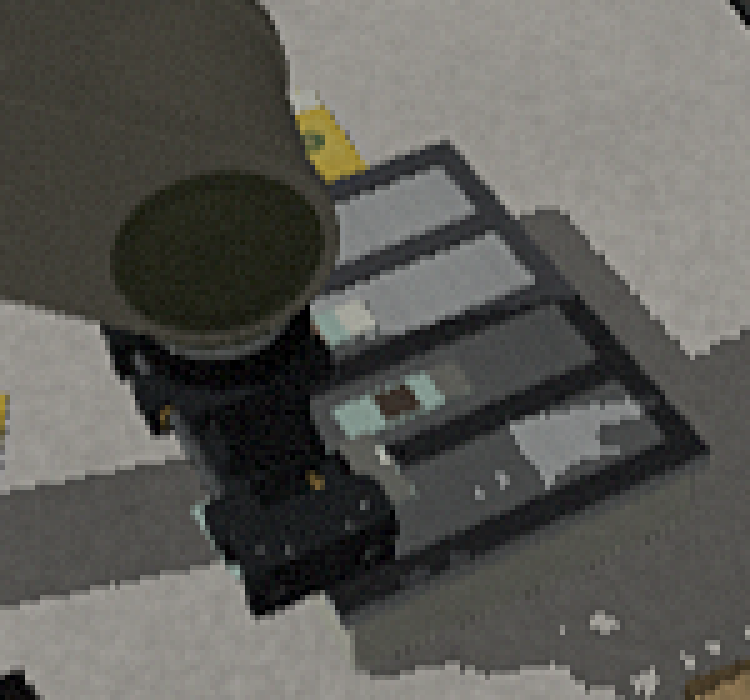

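View pics/t9.png

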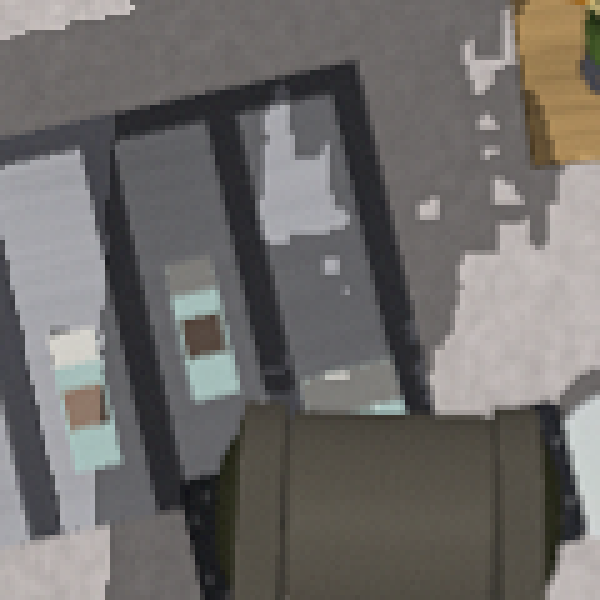

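```bash
python3 -c "
from h import *
import pickle
d=pickle.load(open('cap0.pkl','rb'));T,S=d['top'],d['side']
q=np.array([(301,377),(397,362)])/5+[180,130]
for z in(.105,.115):print((plane(T,q,z)-F)@np.c_[u,v])
a=q[0];b=np.array([(378,447)])/5+[160,105]
P=tri(T,a,S,b);print(P,(P-F)@u,(P-F)@v)
P=plane(S,np.array([(193,505)])/5+[160,105],.115);print((P-F)@u,(P-F)@v)
"
```

```text
[[ 0.05165009  0.02329968]
 [ 0.04861093 -0.02793016]]
[[ 0.05113212  0.02319271]
 [ 0.04812054 -0.02757219]]
[0.55609181 0.13132586 0.10228982] 0.054552617176443434 0.022326184790556973
[-0.04360762] [0.02236638]
```

{"name": "step_arm", "arguments": {"deltas": [[0,0,0,-5,0,15,0.5],[0,0,0,-5,0,22,0.5],[0,0,0,0,-10,25,0.5],[0,0,0,0,-20,25,0.5],[0,0,-0.04,0,-25,20,0.5],[0,0,-0.04,0,-25,10,0.5],[0,0,-0.04,0,-20,0,0.5],[0,0,0,0,-5,0,0.5]]}}

```text
time_s: 10.2
eef_pos: [0.4718, -0.0137, 0.2205]
orientation: [-0.035, 0.999, -0.0, -0.004]
ft_force: [-0.3, -0.8, -0.7]
grip_width: 0.561
```

```bash
python3 -c "
from h import *;s=st()
from workcell import env
d=env.capture('side');print(proj(d,s['eef_pos']))
crop(d,110,100,300,300,4,'pics/s10.png')
d=env.capture('top');print(proj(d,s['eef_pos']))
crop(d,200,120,360,260,5,'pics/t10.png')
"
```

```text
t 10.2 pos [471.8 -13.7 220.5] jawyaw 94.02402500007044 tilt z [-7.7e-03 -3.0e-04 -1.0e+00] F [-0.29 -0.82 -0.66] w 0.560560122822755 q [-0.28  0.27  1.55 -0.    1.33 -1.92]
[[210.16419586 217.8574461 ]]
[[301.5374782  236.00846162]]
```

View pics/s10.png

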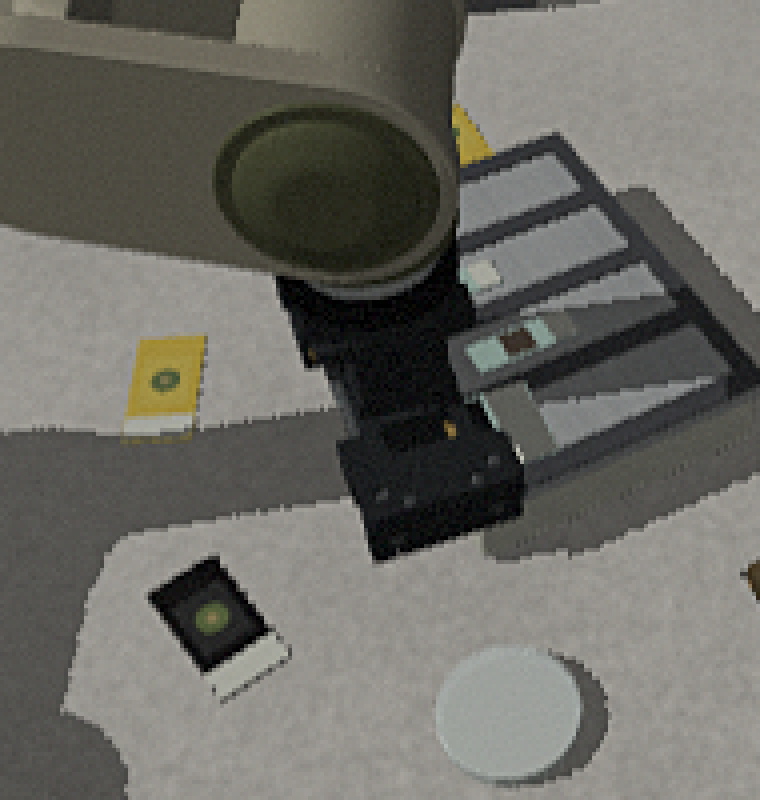

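View pics/t10.png

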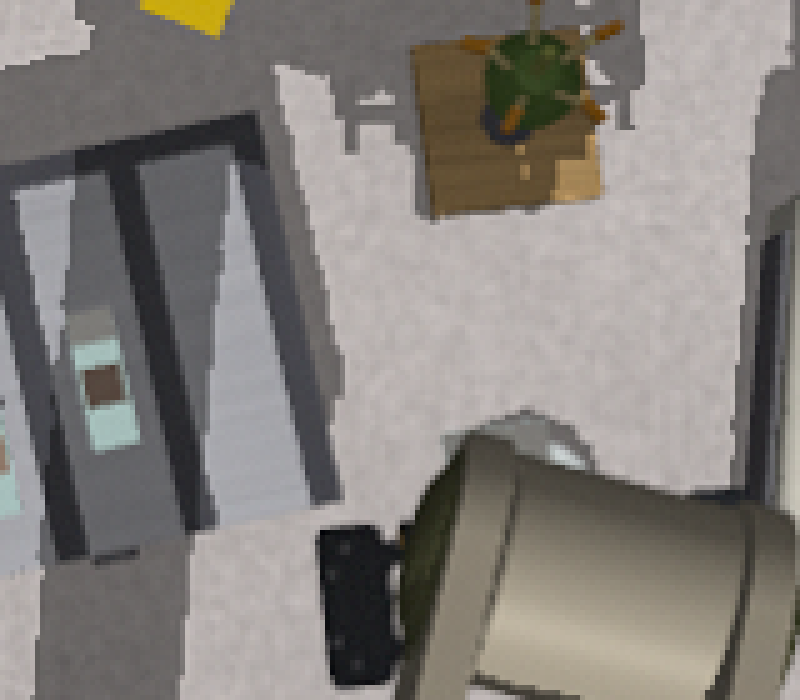

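```bash
python3 -c "
from h import *
import pickle
S=pickle.load(open('cap0.pkl','rb'))['side']
p=np.array([.4718,-.0137,.2305]);c,s=np.cos(np.radians(4)),np.sin(np.radians(4))
a=np.array([c,s,0]);b=np.array([-s,c,0])
for dz in(0,-.006,-.012,-.02):
  print(dz,[np.round((proj(S,p+x*a+y*b+[0,0,dz*(x/.077)])[0]-[110,100])*4) for x,y in((.077,-.025),(.077,.025),(.055,-.025),(-.0235,.025))])
"
python3 - <<'E'
import cv2
im=cv2.imread('pics/s10.png')[350:500,430:600]
cv2.imwrite('pics/s10z.png',cv2.resize(im,None,fx=4,fy=4,interpolation=cv2.INTER_CUBIC))
E
```

```text
0 [array([560., 449.]), array([525., 380.]), array([519., 463.]), array([340., 437.])]
-0.006 [array([560., 457.]), array([526., 387.]), array([519., 468.]), array([339., 435.])]
-0.012 [array([560., 464.]), array([526., 395.]), array([520., 473.]), array([339., 433.])]
-0.02 [array([561., 473.]), array([527., 404.]), array([520., 480.]), array([338., 430.])]
```

View pics/s10z.png

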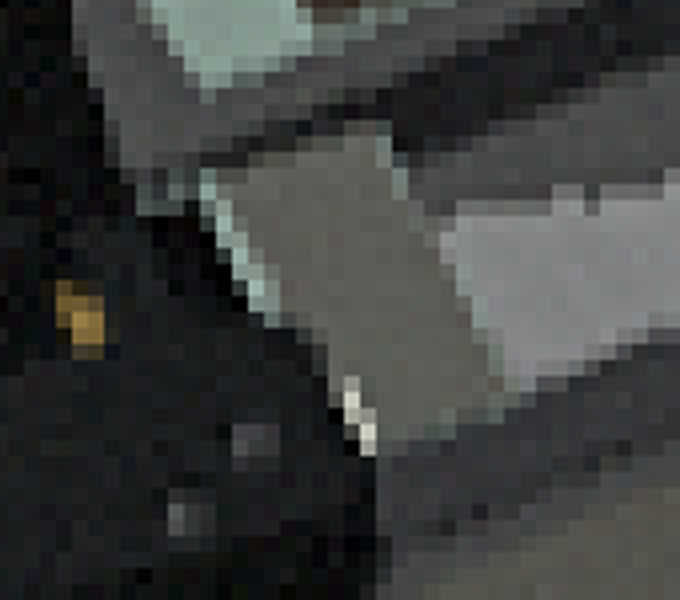

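{"name": "step_arm", "arguments": {"deltas": [[0,0.007,-0.025,5,-15,5,0.5],[0,0,-0.025,6,-25,5,0.5],[0,0,-0.025,6,-30,5,0.5],[0,0,-0.025,6,-30,0,0.5],[0,0,-0.025,6,-30,0,0.5],[0,0,-0.025,5,-30,0,0.5],[0,0,-0.02,5,-20,0,0.5],[0,0,0,0,-10,0,0.5]]}}

```text
time_s: 10.97
eef_pos: [0.511, -0.1979, 0.2291]
orientation: [0.042, 0.999, 0.006, -0.014]
ft_force: [-0.1, 0.7, -0.3]
grip_width: 0.561
```

```bash
python3 -c "
from h import *;s=st()"
```

```text
t 10.9667 pos [ 511.  -197.9  229.1] jawyaw 85.21420610740604 tilt z [-0.0267  0.0127 -0.9996] F [-0.12  0.72 -0.28] w 0.5613000664569128 q [-0.58  0.4   1.31 -0.    1.45 -2.07]
```

{"name": "step_arm", "arguments": {"deltas": [[-0.01,-0.02,-0.01,2,-30,0,0.5],[0,0,-0.01,2,-30,0,0.5],[0,0,-0.005,1,-20,0,0.5],[0,0,0,0,-5,0,0.5],[0,0,0,0,0,0,0.5],[0,0,0,0,0,0,0.5]]}}

```text
time_s: 11.47
eef_pos: [0.517, -0.2792, 0.2243]
orientation: [0.048, 0.999, 0.005, -0.007]
ft_force: [-0.7, 0.4, -1.2]
grip_width: 0.56
```

```bash
python3 -c "
from h import *;s=st()
from workcell import env
d=env.capture('side');print(proj(d,s['eef_pos']))
cv2.imwrite('pics/s11.png',cv2.cvtColor(d['image'],4))
d=env.capture('top');print(proj(d,s['eef_pos']))
crop(d,340,120,460,270,4,'pics/t11.png')
"
```

```text
t 11.4667 pos [ 517.  -279.2  224.3] jawyaw 84.44452453605219 tilt z [-0.0125  0.0102 -0.9999] F [-0.71  0.43 -1.25] w 0.5604773480702361 q [-0.7   0.47  1.22 -0.    1.47 -2.17]
[[276.01428031 337.43929193]]
[[409.94789667 213.78121034]]
```

View pics/s11.png

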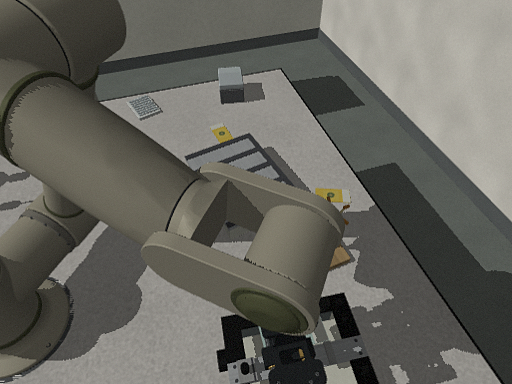

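View pics/t11.png

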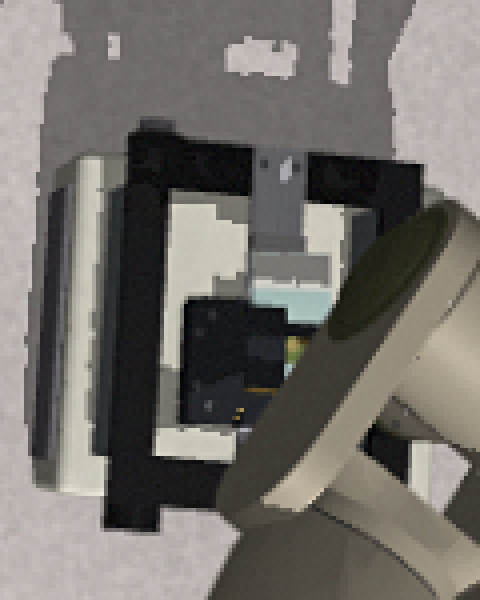

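```bash
python3 -c "
from h import *
import pickle
T=pickle.load(open('cap0.pkl','rb'))['top']
q=np.array([(253,253),(331,256)])/4+[340,120]
P=plane(T,q,.2345);print(P,P.mean(0))
"
```

```text
[[ 0.59036901 -0.26211219  0.2345    ]
 [ 0.58757932 -0.31148209  0.2345    ]] [ 0.58897416 -0.28679714  0.2345    ]
```

{"name": "step_arm", "arguments": {"deltas": [[-0.01,-0.012,-0.015,0,-10,0,0.5],[0,0,0,0,-8,0,0.5],[0,0,0,0,-2,0,0.5],[0,0,0,0,0,0,0.5],[0,0,0,0,0,0,0.5]]}}

```text
time_s: 11.98
eef_pos: [0.5175, -0.2977, 0.2256]
orientation: [0.054, 0.999, -0.001, 0.001]
ft_force: [-0.2, 0.0, -0.5]
grip_width: 0.564
```

```bash
python3 -c "
from h import *;s=st()
from workcell import env
d=env.capture('top');print(proj(d,s['eef_pos']))
crop(d,340,120,460,270,4,'pics/t12.png')
"
```

```text
t 11.9833 pos [ 517.5 -297.7  225.6] jawyaw 83.75979787578169 tilt z [ 0.0019 -0.0015 -1.    ] F [-0.23  0.02 -0.45] w 0.5635826482133923 q [-0.72  0.48  1.2   0.    1.46 -2.18]
[[417.39747711 213.33266449]]
```

View pics/t12.png

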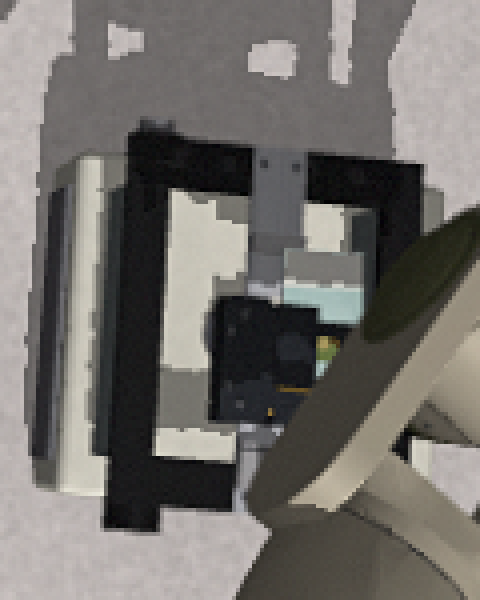

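{"name": "step_arm", "arguments": {"deltas": [[0,0,0,0,-1,-15,0.5],[0,0,0,0,-1,-20,0.5],[0,0,0,0,0,-15,0.5],[0,0,0,0,0,-8,0.5],[0,0,0,0,0,0,0.5],[0,0,0,0,0,0,0.5]]}}

```text
time_s: 12.53
eef_pos: [0.5178, -0.2994, 0.1669]
orientation: [0.054, 0.999, -0.002, 0.002]
ft_force: [-0.2, 0.7, 0.5]
grip_width: 0.561
```

```bash
python3 -c "
from h import *;s=st()
from workcell import env
d=env.capture('top');print(proj(d,s['eef_pos']))
crop(d,340,120,460,270,4,'pics/t13.png')
d=env.capture('side');print(proj(d,s['eef_pos']))
crop(d,210,270,380,384,4,'pics/s13.png')
"
```

```text
t 12.5333 pos [ 517.8 -299.4  166.9] jawyaw 83.78416625875978 tilt z [ 0.0043 -0.0033 -1.    ] F [-0.22  0.71  0.53] w 0.5609759427109864 q [-0.72  0.53  1.29  0.    1.32 -2.18]
[[409.05206905 213.88155518]]
[[279.62224358 361.19555231]]
```

View pics/t13.png

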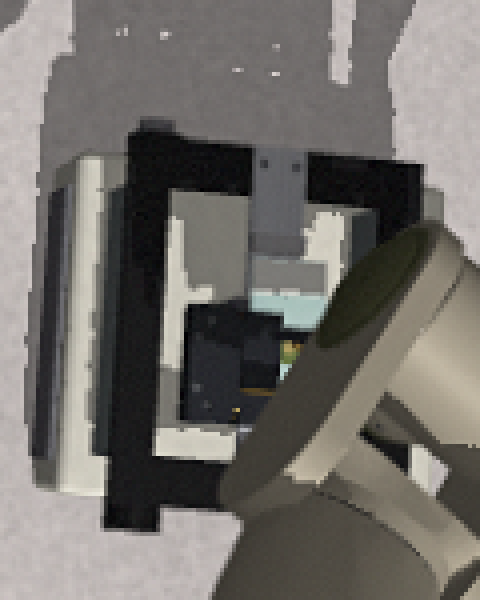

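View pics/s13.png

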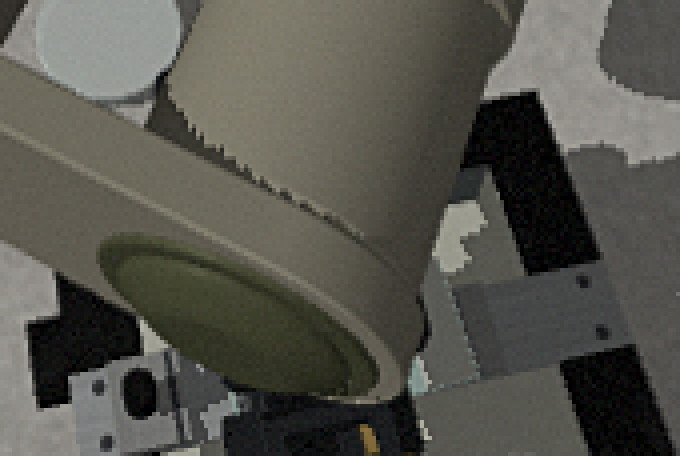

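```bash
python3 -c "
from h import *
import pickle
T=pickle.load(open('cap0.pkl','rb'))['top']
q=np.array([(253,259),(328,263)])/4+[340,120]
P=plane(T,q,.177);print(P,P.mean(0))
ey=np.array([.9938,-.1115,0]);ex=np.array([-.1115,-.9938,0]);s=np.array([.55,-.303,0])
print((P-s)@np.c_[ex,ey], 'tcp',(np.array([.5178,-.2994,0])-s)@np.c_[ex,ey])
"
```

```text
[[ 0.5919316  -0.28386113  0.177     ]
 [ 0.58835323 -0.33405979  0.177     ]] [ 0.59014242 -0.30896046  0.177     ]
[[-0.02369558  0.03953764]
 [ 0.02659083  0.04157861]] tcp [ 1.262000e-05 -3.240176e-02]
```

{"name": "step_arm", "arguments": {"deltas": [[-0.003,0.004,0,0,0.5,-8,0.5],[0,0,0,0,0,-7,0.5],[0,0,0,0,0,-4,0.5],[0,0,0,0,0,0,0.5],[0,0,0,0,0,0,0.5]]}}

```text
time_s: 13.05
eef_pos: [0.5186, -0.2994, 0.1485]
orientation: [0.054, 0.999, -0.005, 0.002]
ft_force: [0.2, -0.3, -0.4]
grip_width: 0.559
```

```bash
python3 -c "
from h import *;s=st()
"
```

```text
t 13.05 pos [ 518.6 -299.4  148.5] jawyaw 83.79748528955852 tilt z [ 0.0035 -0.0098 -0.9999] F [ 0.16 -0.32 -0.37] w 0.5590869413723978 q [-0.72  0.54  1.32 -0.01  1.27 -2.18]
```

{"name": "step_arm", "arguments": {"deltas": [[0.0095,0.0035,0,0,0.5,-3,0.5],[0,0,0,0,0,-2,0.5],[0,0,0,0,0,0,0.5],[0,0,0,0,0,0,0.5]]}}

```text
time_s: 13.38
eef_pos: [0.5187, -0.299, 0.1433]
orientation: [0.054, 0.999, 0.0, -0.0]
ft_force: [-0.1, 0.4, -0.9]
grip_width: 0.563
```

{"name": "step_arm", "arguments": {"deltas": [[0,0,0,0,0,-1,0.5],[0,0,0,0,0,0,0.5],[0,0,0,0,0,0,0.5]]}}

```text
time_s: 13.63
eef_pos: [0.5188, -0.2991, 0.1424]
orientation: [0.054, 0.999, 0.0, 0.0]
ft_force: [0.6, -0.2, -0.0]
grip_width: 0.562
```

```bash
python3 -c "
from h import *;s=st()
"
```

```text
t 13.6333 pos [ 518.8 -299.1  142.4] jawyaw 83.79446928782876 tilt z [ 4.e-04  2.e-04 -1.e+00] F [ 0.61 -0.22 -0.03] w 0.5623749781258315 q [-0.72  0.55  1.32  0.    1.27 -2.18]
```

{"name": "step_arm", "arguments": {"deltas": [[0,0,0,0,0,-0.8,0.5],[0,0,0,0,0,0,0.5],[0,0,0,0,0,0,0.5]]}}

```text
time_s: 13.88
eef_pos: [0.5188, -0.2991, 0.1417]
orientation: [0.054, 0.999, -0.0, 0.0]
ft_force: [-0.8, 0.5, -0.2]
grip_width: 0.56
```

{"name": "step_arm", "arguments": {"deltas": [[0,0,0,0,0,-0.7,0.5],[0,0,0,0,0,0,0.5],[0,0,0,0,0,0,0.5]]}}

```text
time_s: 14.13
eef_pos: [0.5189, -0.2991, 0.141]
orientation: [0.054, 0.999, -0.0, 0.0]
ft_force: [0.6, -0.2, -0.1]
grip_width: 0.563
```

{"name": "step_arm", "arguments": {"deltas": [[0,0,0,0,0,0,0.5]]}}

```text
time_s: 14.22
eef_pos: [0.5189, -0.2991, 0.141]
orientation: [0.054, 0.999, -0.0, 0.0]
ft_force: [0.1, -0.1, 1.0]
grip_width: 0.559
```

{"name": "step_arm", "arguments": {"deltas": [[0,0,0,0,0,-0.5,0.5],[0,0,0,0,0,0,0.5],[0,0,0,0,0,0,0.5]]}}

```text
time_s: 14.47
eef_pos: [0.5189, -0.2992, 0.1408]
orientation: [0.054, 0.999, -0.0, 0.001]
ft_force: [-0.3, -0.4, -0.7]
grip_width: 0.559
```

{"name": "step_arm", "arguments": {"deltas": [[0,0,0,0,0,0,0.5]]}}

```text
time_s: 14.55
eef_pos: [0.5189, -0.2992, 0.1408]
orientation: [0.054, 0.999, -0.0, 0.001]
ft_force: [-0.4, -0.5, 0.9]
grip_width: 0.558
```

{"name": "step_arm", "arguments": {"deltas": [[0,0,0,0,0,-0.5,0.5],[0,0,0,0,0,0,0.5]]}}

```text
time_s: 14.72
eef_pos: [0.519, -0.2992, 0.1408]
orientation: [0.054, 0.999, -0.0, 0.001]
ft_force: [-0.2, 0.2, 1.5]
grip_width: 0.562
```

{"name": "step_arm", "arguments": {"deltas": [[0,0,0,0,0,0,0.5]]}}

```text
time_s: 14.8
eef_pos: [0.519, -0.2992, 0.1408]
orientation: [0.054, 0.999, -0.0, 0.001]
ft_force: [-0.3, -0.2, 0.1]
grip_width: 0.562
```

{"name": "step_arm", "arguments": {"deltas": [[0,0,0,0,0,0,0.43],[0,0,0,0,0,0,0.42],[0,0,0,0,0,0,0.4],[0,0,0,0,0,0,0.36],[0,0,0,0,0,0,0.3],[0,0,0,0,0,0,0.25],[0,0,0,0,0,0,0.25],[0,0,0,0,0,0,0.25]], "force": 5}}

```text
time_s: 15.47
eef_pos: [0.519, -0.2991, 0.1401]
orientation: [0.054, 0.999, -0.0, 0.001]
ft_force: [-0.5, -0.2, -0.2]
grip_width: 0.747
```

{"name": "step_arm", "arguments": {"deltas": [[0,0,0,0,0,8,0.25],[0,0,0,0,0,15,0.25],[0,0,0,0,0,25,0.25],[0,0,0,0,0,30,0.25],[0,0,0,-20,0,20,0.25],[0,0,0,-30,0,0,0.25],[0,0,0,-30,0,0,0.25],[0,0,0,-30,0,0,0.25]]}}

```text
time_s: 16.13
eef_pos: [0.4086, -0.2982, 0.2453]
orientation: [0.052, 0.999, -0.001, 0.002]
ft_force: [0.6, -0.6, 0.5]
grip_width: 0.747
```

```bash
python3 -c "
from h import *;s=st()
from workcell import env
import pickle
d={n:env.capture(n) for n in('top','side')};pickle.dump(d,open('cap2.pkl','wb'))
crop(d['top'],340,120,460,270,4,'pics/t14.png')
crop(d['side'],210,270,380,384,4,'pics/s14.png')
"
```

```text
t 16.1333 pos [ 408.6 -298.2  245.3] jawyaw 84.0821500635176 tilt z [ 0.0029 -0.0027 -1.    ] F [ 0.55 -0.57  0.52] w 0.7474497525678359 q [-0.87  0.3   1.42  0.    1.41 -2.33]
```

View pics/t14.png

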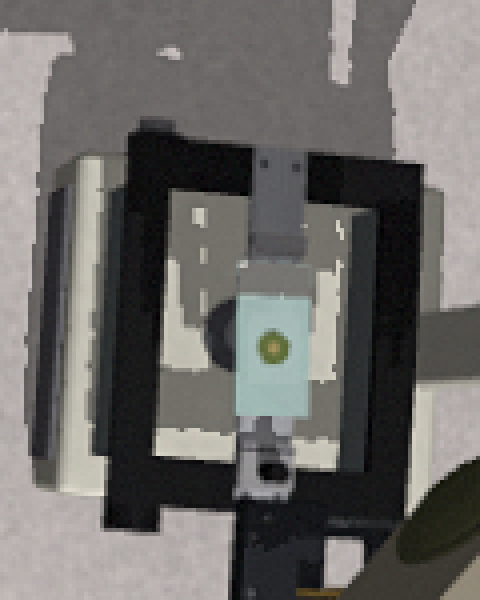

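View pics/s14.png

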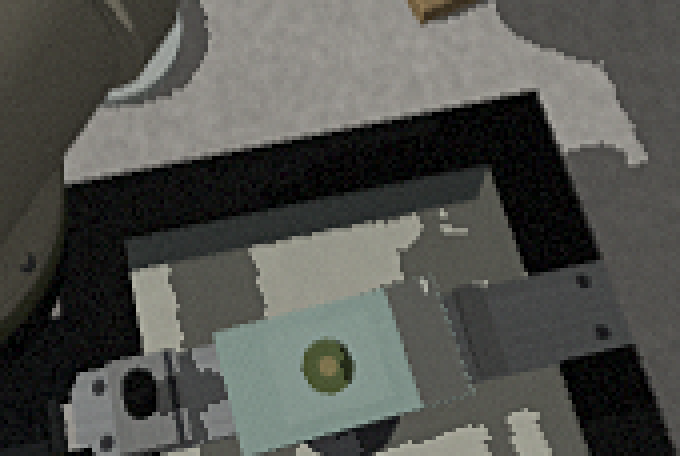

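```bash
python3 -c "
from h import *
import pickle
d=pickle.load(open('cap2.pkl','rb'));T,S=d['top'],d['side']
ey=np.array([.9938,-.1115,0]);ex=np.array([-.1115,-.9938,0]);s=np.array([.55,-.303,0]);B=np.c_[ex,ey]*1000
np.set_printoptions(precision=1,suppress=True)
q=np.array([(238,259),(313,264),(310,416),(236,414)])/4+[340,120]
print((plane(T,q,.152)-s)@B)
q=np.array([(450,287),(475,392),(241,455),(215,335)])/4+[210,270]
print((plane(S,q,.152)-s)@B)
# subpixel via mask in 8x
im=cv2.cvtColor(T['image'],cv2.COLOR_RGB2BGR)[170:250,390:430];cv2.imwrite('pics/t14z.png',cv2.resize(im,None,fx=7,fy=7,interpolation=cv2.INTER_CUBIC))
"
```

```text
[[-24.6  41.9]
 [ 26.7  43.3]
 [ 30.6 -55.8]
 [-19.6 -58.5]]
[[-19.7  50.6]
 [ 23.3  47.2]
 [ 26.7 -54.1]
 [-21.1 -54.6]]
```

View pics/t14z.png

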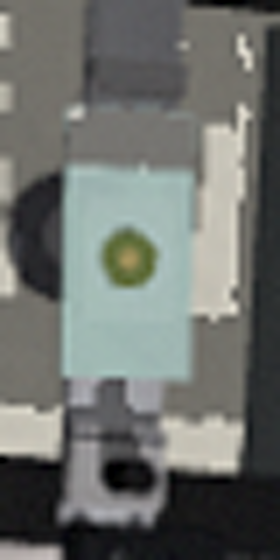

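{"name": "step_arm", "arguments": {"deltas": [[0,0,0,25,0,0,0.2],[0,0,0,30,0,0,0.2],[0,0,0,30,0,0,0.2],[0,0,-0.008,25,0,0,0.2],[0,0,0,10,0,0,0.2],[0,0,0,0,0,0,0.2],[0,0,0,0,0,0,0.2]]}}

```text
time_s: 16.82
eef_pos: [0.5337, -0.2974, 0.2492]
orientation: [0.059, 0.998, -0.002, 0.003]
ft_force: [-0.6, 0.3, 0.4]
grip_width: 0.801
```

```bash
python3 -c "
from h import *;s=st()
"
```

```text
t 16.8167 pos [ 533.7 -297.4  249.2] jawyaw 83.2422771295516 tilt z [ 0.0059 -0.0051 -1.    ] F [-0.55  0.31  0.36] w 0.8012752912498822 q [-0.7   0.48  1.12 -0.    1.53 -2.15]
```

{"name": "step_arm", "arguments": {"deltas": [[0.005,0.006,0.006,8.5,-2.5,-20,0.2],[0,0,0,0,0,-25,0.2],[0,0,0,0,0,-15,0.2],[0,0,0,0,0,-5,0.2],[0,0,0,0,0,0,0.2],[0,0,0,0,0,0,0.2]]}}

```text
time_s: 17.32
eef_pos: [0.5402, -0.3003, 0.1853]
orientation: [0.056, 0.998, -0.001, 0.001]
ft_force: [0.4, 0.2, 0.1]
grip_width: 0.798
```

```bash
python3 -c "
from h import *;s=st()
from workcell import env
d=env.capture('top');crop(d,340,120,460,270,4,'pics/t15.png')
"
```

```text
t 17.3167 pos [ 540.2 -300.3  185.3] jawyaw 83.52240524889889 tilt z [ 0.0024 -0.0025 -1.    ] F [0.38 0.22 0.14] w 0.7983629948485778 q [-0.7   0.54  1.2  -0.    1.39 -2.16]
```

View pics/t15.png

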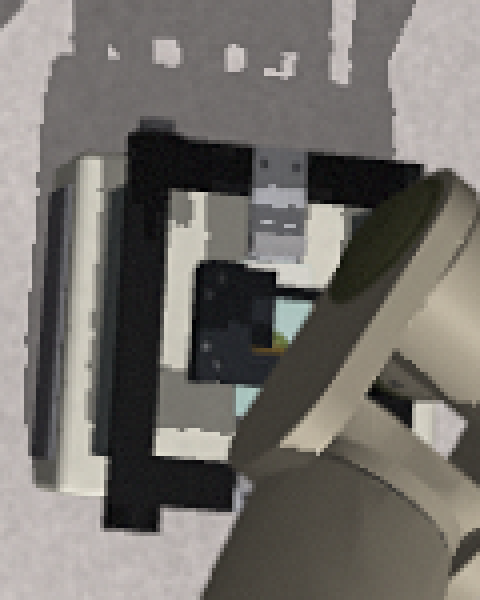

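{"name": "step_arm", "arguments": {"deltas": [[0.003,0.002,0,2,0.3,-15,0.2],[0,0,0,0,0,-12,0.2],[0,0,0,0,0,-6,0.2],[0,0,0,0,0,-2,0.2],[0,0,0,0,0,0,0.2]]}}

```text
time_s: 17.78
eef_pos: [0.5432, -0.3017, 0.1557]
orientation: [0.057, 0.998, -0.003, 0.005]
ft_force: [-0.7, -0.5, 0.8]
grip_width: 0.802
```

```bash
python3 -c "
from h import *;s=st()
"
```

```text
t 17.7833 pos [ 543.2 -301.7  155.7] jawyaw 83.4716311439044 tilt z [ 0.0087 -0.0064 -0.9999] F [-0.74 -0.46  0.79] w 0.8015483231777225 q [-0.7   0.57  1.24  0.    1.32 -2.15]
```

{"name": "step_arm", "arguments": {"deltas": [[0.006,0.008,0.002,-1,1.8,-6,0.2],[0,0,0,0,0,-4,0.2],[0,0,0,0,0,-2,0.2],[0,0,0,0,0,0,0.2],[0,0,0,0,0,0,0.2]]}}

```text
time_s: 18.2
eef_pos: [0.5427, -0.3002, 0.145]
orientation: [0.056, 0.998, -0.001, 0.001]
ft_force: [1.0, 0.5, 0.9]
grip_width: 0.802
```

```bash
python3 -c "
from h import *;s=st()
"
```

```text
t 18.2 pos [ 542.7 -300.2  145. ] jawyaw 83.60039877405785 tilt z [ 0.0026 -0.0022 -1.    ] F [0.96 0.52 0.9 ] w 0.8020868391810198 q [-0.7   0.58  1.25 -0.    1.3  -2.16]
```

Squeeze lightly to square and centre it, then let go.

{"name": "step_arm", "arguments": {"deltas": [[0,0,0,0,0.2,0,0.36],[0,0,0,0,0,0,0.4],[0,0,0,0,0,0,0.42],[0,0,0,0,0,0,0.43],[0,0,0,0,0,0,0.44],[0,0,0,0,0,0,0.45],[0,0,0,0,0,0,0.45],[0,0,0,0,0,0,0.45]], "force": 5}}

```text
time_s: 18.87
eef_pos: [0.5428, -0.3001, 0.1456]
orientation: [0.056, 0.998, -0.001, 0.002]
ft_force: [-0.3, -0.4, 0.3]
grip_width: 0.567
```

```bash
python3 -c "
from h import *;s=st()
"
```

```text
t 18.8667 pos [ 542.8 -300.1  145.6] jawyaw 83.59984109746155 tilt z [ 0.0033 -0.0028 -1.    ] F [-0.31 -0.43  0.32] w 0.566569665986054 q [-0.7   0.58  1.25 -0.    1.3  -2.15]
```

{"name": "step_arm", "arguments": {"deltas": [[0,0,0,0,0,0,0.45],[0,0,0,0,0,0,0.42],[0,0,0,0,0,0,0.4],[0,0,0,0,0,0,0.36],[0,0,0,0,0,0,0.3],[0,0,0,0,0,0,0.25],[0,0,0,0,0,0,0.2],[0,0,0,0,0,0,0.2]]}}

```text
time_s: 19.53
eef_pos: [0.5429, -0.3001, 0.1457]
orientation: [0.056, 0.998, -0.001, 0.002]
ft_force: [-0.1, 0.5, 0.3]
grip_width: 0.8
```

{"name": "step_arm", "arguments": {"deltas": [[0,0,0,0,0,10,0.2],[0,0,0,0,0,20,0.2],[0,0,0,0,0,30,0.2],[0,0,0,-10,0,30,0.2],[0,0,0,-35,0,10,0.2],[0,0,0,-35,0,0,0.2],[0,0,0,-35,0,0,0.2],[0,0,0,-30,0,0,0.6]]}}

```text
time_s: 20.2
eef_pos: [0.3963, -0.2988, 0.2535]
orientation: [0.053, 0.999, -0.003, 0.003]
ft_force: [0.4, -0.3, 0.3]
grip_width: 0.745
```

```bash
python3 -c "
from h import *;s=st()
from workcell import env
import pickle
d={n:env.capture(n) for n in('top','side')};pickle.dump(d,open('cap3.pkl','wb'))
im=cv2.cvtColor(d['top']['image'],cv2.COLOR_RGB2BGR)[155:255,370:450];cv2.imwrite('pics/t16.png',cv2.resize(im,None,fx=6,fy=6,interpolation=cv2.INTER_CUBIC))
im=cv2.cvtColor(d['side']['image'],cv2.COLOR_RGB2BGR)[320:384,220:380];cv2.imwrite('pics/s16.png',cv2.resize(im,None,fx=5,fy=5,interpolation=cv2.INTER_CUBIC))
"
```

```text
t 20.2 pos [ 396.3 -298.8  253.5] jawyaw 83.92694772246963 tilt z [ 0.0058 -0.0062 -1.    ] F [ 0.45 -0.31  0.31] w 0.7453438362692764 q [-0.89  0.28  1.43  0.    1.42 -2.35]
```

View pics/t16.png

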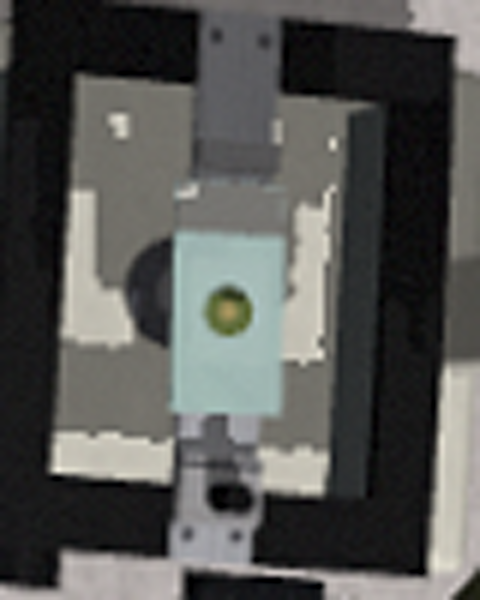

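View pics/s16.png

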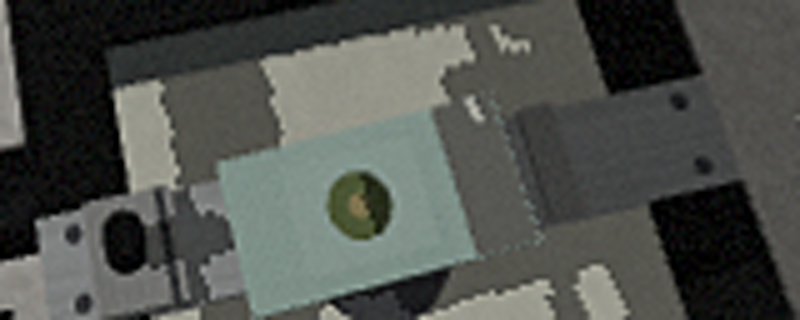

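```bash
cat > m.py <<'E'
from h import *
import pickle,sys
np.set_printoptions(precision=2,suppress=True)
T=pickle.load(open(sys.argv[1],'rb'))['top']
g=cv2.cvtColor(T['image'],cv2.COLOR_RGB2GRAY).astype(float)
im=T['image'].astype(float)
def edges(r0,r1,c0,c1,chan=None):
    # for each row: subpixel columns of strongest +/- gradient
    out=[]
    for r in range(r0,r1):
        row=(g if chan is None else chan)[r,c0:c1]
        d=np.diff(cv2.GaussianBlur(row.reshape(1,-1),(1,3),0).ravel() if False else row)
        def sub(k,s):
            w=np.maximum(s*d[max(k-1,0):k+2],0);x=np.arange(max(k-1,0),max(k-1,0)+len(w));return (w*x).sum()/w.sum()+c0+.5
        a=sub(int(np.argmax(d)),1);b=sub(int(np.argmin(d)),-1)
        out.append((r,a,b))
    return np.array(out)
def world(name,e,z,swap=False):
    for j,n in((1,'rise'),(2,'fall')):
        P=plane(T,np.c_[e[:,j],e[:,0]],z)
        k=np.polyfit(P[:,0],P[:,1],1);res=P[:,1]-np.polyval(k,P[:,0])
        ok=abs(res)<2*np.median(abs(res))+1e-4
        k=np.polyfit(P[ok,0],P[ok,1],1)
        print(name,n,'yaw',np.degrees(np.arctan(k[0])),'y at x=.6,.55,.5',np.polyval(k,[.6,.55,.5])*1000,'rms',(P[ok,1]-np.polyval(k,P[ok,0])).std()*1000,ok.sum())
# far arm over black frame rows
E
cat > m2.py <<'E'
exec(open('m.py').read())
world('far arm (frame)',edges(159,168,396,424),.15)
world('near arm (frame)',edges(239,246,394,418),.15)
gb=im[:,:,2]-im[:,:,0] # greenish/blue vs warm
world('slide clear',edges(197,222,392,426,gb),.152)
E
python3 m2.py cap3.pkl; python3 m2.py cap2.pkl
```

```text
far arm (frame) rise yaw -4.694008226545965 y at x=.6,.55,.5 [-291.88 -287.77 -283.67] rms 0.13560365704925487 9
far arm (frame) fall yaw -5.793303370736785 y at x=.6,.55,.5 [-328.35 -323.28 -318.21] rms 0.134010589785669 9
near arm (frame) rise yaw -14.705224265318554 y at x=.6,.55,.5 [-313.94 -300.82 -287.7 ] rms 0.5019905157036237 6
near arm (frame) fall yaw -23.806953840868324 y at x=.6,.55,.5 [-380.7  -358.64 -336.58] rms 0.4539537732380685 6
slide clear rise yaw -14.25842394758237 y at x=.6,.55,.5 [-304.48 -291.78 -279.07] rms 15.606209295985824 25
slide clear fall yaw 3.2004117733077417 y at x=.6,.55,.5 [-314.87 -317.67 -320.46] rms 14.488936623081438 24
far arm (frame) rise yaw -4.929043338243127 y at x=.6,.55,.5 [-291.59 -287.28 -282.97] rms 0.17603768333955663 9
far arm (frame) fall yaw -5.642162984850464 y at x=.6,.55,.5 [-328.47 -323.54 -318.6 ] rms 0.10420664966003541 9
near arm (frame) rise yaw -18.2178716832827 y at x=.6,.55,.5 [-324.01 -307.55 -291.09] rms 0.3460398379260664 6
near arm (frame) fall yaw -23.787763076237596 y at x=.6,.55,.5 [-380.79 -358.75 -336.71] rms 0.5111416901225824 5
slide clear rise yaw -14.439963577999627 y at x=.6,.55,.5 [-305.63 -292.75 -279.88] rms 15.878077220861403 25
slide clear fall yaw 5.175154135114786 y at x=.6,.55,.5 [-312.06 -316.58 -321.11] rms 14.985446003066764 25
```

```bash
cat > m3.py <<'E'
exec(open('m.py').read())
T0=pickle.load(open('cap0.pkl','rb'))['top']
g0=cv2.cvtColor(T0['image'],cv2.COLOR_RGB2GRAY).astype(float)
def lin(name,pts,z):
    P=plane(T,pts,z);k=np.polyfit(P[:,0],P[:,1],1)
    for _ in range(3):
        r=abs(P[:,1]-np.polyval(k,P[:,0]));ok=r<max(2.5*np.median(r),2e-4);k=np.polyfit(P[ok,0],P[ok,1],1)
    print(name,'yaw %.2f'%np.degrees(np.arctan(k[0])),'y(.6,.55,.5)',np.polyval(k,[.6,.55,.5])*1000,ok.sum(),len(ok));return k
def thr(G,rows,c0,c1,lvl,last=False):
    o=[]
    for r in rows:
        x=G[r,c0:c1]; m=np.where(x>lvl)[0]
        if not len(m): continue
        i=m[-1] if last else m[0]
        if last:
            if i+1>=len(x):continue
            o.append((c0+i+(x[i]-lvl)/(x[i]-x[i+1]),r))
        else:
            if i==0:continue
            o.append((c0+i-(x[i]-lvl)/(x[i]-x[i-1]),r))
    return np.array(o)
fr=list(range(158,168));nr=list(range(239,247))
L=np.r_[thr(g0,fr,397,425,75),thr(g0,nr,393,418,75)];R=np.r_[thr(g0,fr,397,425,75,1),thr(g0,nr,393,418,75,1)]
a=lin('arms L',L,.15);b=lin('arms R',R,.15)
gr=im[:,:,1]-im[:,:,0]
rows=range(197,221)
a2=lin('slide L',thr(gr,rows,392,412,12),.152);b2=lin('slide R',thr(gr,rows,405,425,12,1),.152)
for x in(.6,.55,.5):print(x,'lateral diff mm',(np.polyval(a2+b2,x)-np.polyval(a+b,x))/2*1000)
E
python3 m3.py cap3.pkl; python3 m3.py cap2.pkl
```

```text
arms L yaw -6.41 y(.6,.55,.5) [-289.83 -284.22 -278.6 ] 15 18
arms R yaw -5.57 y(.6,.55,.5) [-328.93 -324.05 -319.18] 12 17
slide L yaw -3.93 y(.6,.55,.5) [-280.99 -277.55 -274.11] 23 24
slide R yaw -4.29 y(.6,.55,.5) [-331.86 -328.11 -324.36] 18 24
0.6 lateral diff mm 2.956751685574688
0.55 lateral diff mm 1.3045908174864063
0.5 lateral diff mm -0.3475700506018753
arms L yaw -6.41 y(.6,.55,.5) [-289.83 -284.22 -278.6 ] 15 18
arms R yaw -5.57 y(.6,.55,.5) [-328.93 -324.05 -319.18] 12 17
slide L yaw -3.44 y(.6,.55,.5) [-281.06 -278.06 -275.06] 23 24
slide R yaw -4.52 y(.6,.55,.5) [-332.87 -328.92 -324.97] 23 24
0.6 lateral diff mm 2.4150929025800183
0.55 lateral diff mm 0.6458236076138935
0.5 lateral diff mm -1.123445687352287
```

{"name": "step_arm", "arguments": {"deltas": [[0,0,-0.01,25,0,0,0.2],[0,0,-0.01,32,0,0,0.2],[0,0,-0.01,32,0,0,0.2],[0,0,-0.01,28,0,0,0.2],[0,0,0,14,0,0,0.2],[0,0,0,4,0,-10,0.2],[0,0,0,0,0,-20,0.2],[0,0,0,0,0,0,0.2]]}}

```text
time_s: 20.97
eef_pos: [0.5387, -0.2979, 0.2273]
orientation: [0.077, 0.997, -0.005, 0.006]
ft_force: [-0.5, -0.3, -0.9]
grip_width: 0.801
```

```bash
python3 -c "
from h import *;s=st()
"
```

```text
t 20.9667 pos [ 538.7 -297.9  227.3] jawyaw 81.19565716141922 tilt z [ 0.0115 -0.0114 -0.9999] F [-0.54 -0.27 -0.9 ] w 0.8014376085959412 q [-0.7   0.5   1.15 -0.    1.47 -2.11]
```

{"name": "step_arm", "arguments": {"deltas": [[0.011,0.011,0,3,-1.5,-10,0.2],[0,0,0,0,0,-22,0.2],[0,0,0,0,0,-20,0.2],[0,0,0,0,0,-12,0.2],[0,0,0,0,0,-5,0.2],[0,0,0,0,0,0,0.2],[0,0,0,0,0,0,0.2]]}}

```text
time_s: 21.55
eef_pos: [0.5409, -0.3008, 0.1568]
orientation: [0.078, 0.997, 0.001, -0.001]
ft_force: [1.4, -0.3, 0.1]
grip_width: 0.798
```

```bash
python3 -c "
from h import *;s=st()
"
```

```text
t 21.55 pos [ 540.9 -300.8  156.8] jawyaw 81.06643518922444 tilt z [-9.0e-04  1.3e-03 -1.0e+00] F [ 1.42 -0.27  0.15] w 0.7983699421064101 q [-0.7   0.57  1.24  0.    1.34 -2.11]
```

{"name": "step_arm", "arguments": {"deltas": [[0,0,0.004,2,1.2,-6,0.2],[0,0,0,0,0,-4,0.2],[0,0,0,0,0,-1,0.2],[0,0,0,0,0,0,0.2],[0,0,0,0,0,0,0.2]]}}

```text
time_s: 21.97
eef_pos: [0.5438, -0.3003, 0.1477]
orientation: [0.076, 0.997, -0.001, 0.001]
ft_force: [-0.3, 0.4, -0.1]
grip_width: 0.799
```

```bash
python3 -c "
from h import *;s=st()
"
```

```text
t 21.9667 pos [ 543.8 -300.3  147.7] jawyaw 81.30230580592789 tilt z [ 0.0026 -0.0016 -1.    ] F [-0.28  0.38 -0.11] w 0.7992737674013587 q [-0.7   0.58  1.24  0.    1.31 -2.11]
```

{"name": "step_arm", "arguments": {"deltas": [[0,0,0,0,0.7,-2.5,0.36],[0,0,0,0,0,0,0.4],[0,0,0,0,0,0,0.42],[0,0,0,0,0,0,0.43],[0,0,0,0,0,0,0.44],[0,0,0,0,0,0,0.45],[0,0,0,0,0,0,0.45],[0,0,0,0,0,0,0.45]]}}

```text
time_s: 22.63
eef_pos: [0.544, -0.2996, 0.1458]
orientation: [0.076, 0.997, -0.001, 0.002]
ft_force: [0.7, -0.2, -0.2]
grip_width: 0.569
```

```bash
python3 -c "
from h import *;s=st()
"
```

```text
t 22.6333 pos [ 544.  -299.6  145.8] jawyaw 81.30851973032388 tilt z [ 0.0035 -0.0024 -1.    ] F [ 0.73 -0.19 -0.22] w 0.5693503728352665 q [-0.69  0.58  1.25  0.    1.31 -2.11]
```

{"name": "step_arm", "arguments": {"deltas": [[0,0,0,0,0,0,0.43],[0,0,0,0,0,0,0.42],[0,0,0,0,0,0,0.4],[0,0,0,0,0,0,0.36],[0,0,0,0,0,0,0.3],[0,0,0,0,0,0,0.25],[0,0,0,0,0,0,0.2],[0,0,0,0,0,0,0.2]]}}

```text
time_s: 23.3
eef_pos: [0.544, -0.2996, 0.1459]
orientation: [0.076, 0.997, -0.001, 0.002]
ft_force: [0.7, -0.2, -0.1]
grip_width: 0.803
```

{"name": "step_arm", "arguments": {"deltas": [[0,0,0,0,0,10,0.2],[0,0,0,0,0,20,0.2],[0,0,0,0,0,30,0.2],[0,0,0,-10,0,30,0.2],[0,0,0,-35,0,10,0.2],[0,0,0,-35,0,0,0.2],[0,0,0,-35,0,0,0.2],[0,0,0,-35,0,0,0.6]]}}

```text
time_s: 23.97
eef_pos: [0.3928, -0.2983, 0.2537]
orientation: [0.073, 0.997, -0.003, 0.003]
ft_force: [-0.3, -0.5, 0.5]
grip_width: 0.751
```

```bash
python3 -c "
from h import *;s=st()
from workcell import env
import pickle
d={n:env.capture(n) for n in('top','side')};pickle.dump(d,open('cap4.pkl','wb'))
im=cv2.cvtColor(d['top']['image'],cv2.COLOR_RGB2BGR)[155:255,370:450];cv2.imwrite('pics/t17.png',cv2.resize(im,None,fx=6,fy=6,interpolation=cv2.INTER_CUBIC))
im=cv2.cvtColor(d['side']['image'],cv2.COLOR_RGB2BGR)[320:384,220:380];cv2.imwrite('pics/s17.png',cv2.resize(im,None,fx=5,fy=5,interpolation=cv2.INTER_CUBIC))
";python3 m3.py cap4.pkl
```

```text
t 23.9667 pos [ 392.8 -298.3  253.7] jawyaw 81.65381172281276 tilt z [ 0.0064 -0.006  -1.    ] F [-0.32 -0.48  0.55] w 0.7509612041302344 q [-0.89  0.27  1.44  0.    1.42 -2.32]
arms L yaw -6.41 y(.6,.55,.5) [-289.83 -284.22 -278.6 ] 15 18
arms R yaw -5.57 y(.6,.55,.5) [-328.93 -324.05 -319.18] 12 17
slide L yaw -4.26 y(.6,.55,.5) [-280.7  -276.98 -273.25] 24 24
slide R yaw -3.80 y(.6,.55,.5) [-330.58 -327.26 -323.94] 22 24
0.6 lateral diff mm 3.741931075331828
0.55 lateral diff mm 2.0188954932066627
0.5 lateral diff mm 0.29585991108144194
```

View pics/t17.png

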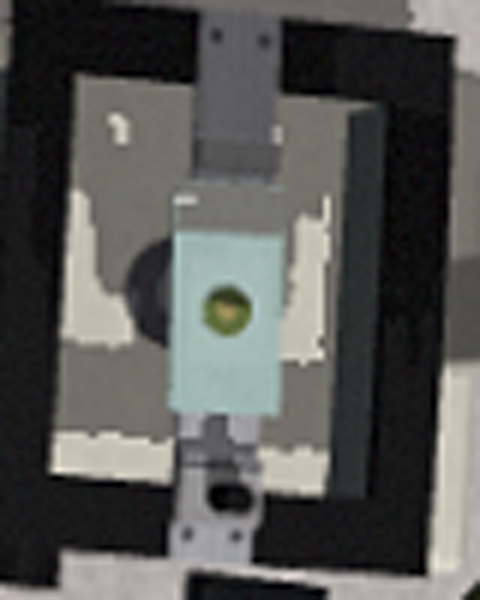

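View pics/s17.png

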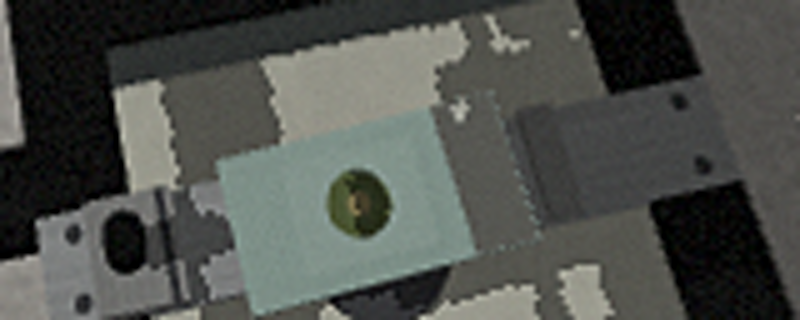

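{"name": "step_arm", "arguments": {"deltas": [[0,0,0.01,25,0,0,0.2],[0,0,0.01,32,0,0,0.2],[0,0,0.01,32,0,0,0.2],[0,0,0.01,28,0,0,0.2],[0,0,0,14,0,0,0.2],[0,0,0,8,0,-10,0.2],[0,0,0,0,0,-20,0.2],[0,0,0,0,0,0,0.2]]}}

```text
time_s: 24.73
eef_pos: [0.538, -0.2975, 0.2281]
orientation: [0.055, 0.998, -0.005, 0.007]
ft_force: [-0.4, 0.1, -0.5]
grip_width: 0.802
```

```bash
python3 -c "
from h import *;s=st()
"
```

```text
t 24.7333 pos [ 538.  -297.5  228.1] jawyaw 83.64643937886862 tilt z [ 0.0126 -0.011  -0.9999] F [-0.35  0.12 -0.47] w 0.8024436419025742 q [-0.7   0.5   1.15 -0.    1.47 -2.16]
```

{"name": "step_arm", "arguments": {"deltas": [[0.011,0.011,0,5,-1,-10,0.2],[0,0,0,0,0,-22,0.2],[0,0,0,0,0,-20,0.2],[0,0,0,0,0,-12,0.2],[0,0,0,0,0,-5,0.2],[0,0,0,0,0,0,0.2],[0,0,0,0,0,0,0.2]]}}

```text
time_s: 25.32
eef_pos: [0.5425, -0.2989, 0.1601]
orientation: [0.056, 0.998, -0.0, 0.001]
ft_force: [-0.3, -0.5, 0.4]
grip_width: 0.798
```

```bash
python3 -c "
from h import *;s=st()
"
```

```text
t 25.3167 pos [ 542.5 -298.9  160.1] jawyaw 83.55445189782603 tilt z [ 2.6e-03 -9.0e-04 -1.0e+00] F [-0.3  -0.53  0.35] w 0.7981172017956703 q [-0.69  0.57  1.23  0.    1.34 -2.15]
```

{"name": "step_arm", "arguments": {"deltas": [[0,0.002,0,1,-0.6,-8,0.2],[0,0,0,0,0,-5,0.2],[0,0,0,0,0,-2,0.25],[0,0,0,0,0,0,0.3],[0,0,0,0,0,0,0.36]]}}

```text
time_s: 25.73
eef_pos: [0.5443, -0.3004, 0.1469]
orientation: [0.056, 0.998, -0.002, 0.002]
ft_force: [-0.1, -0.3, -0.1]
grip_width: 0.654
```

{"name": "step_arm", "arguments": {"deltas": [[0,0,0,0,0,0,0.4],[0,0,0,0,0,0,0.42],[0,0,0,0,0,0,0.43],[0,0,0,0,0,0,0.45],[0,0,0,0,0,0,0.47],[0,0,0,0,0,0,0.47],[0,0,0,0,0,0,0.47]], "force": 6}}

```text
time_s: 26.32
eef_pos: [0.5445, -0.3005, 0.1477]
orientation: [0.056, 0.998, -0.002, 0.003]
ft_force: [0.3, -0.6, 0.3]
grip_width: 0.562
```

```bash
python3 -c "
from h import *;s=st()
"
```

```text
t 26.3167 pos [ 544.5 -300.5  147.7] jawyaw 83.53795540585983 tilt z [ 0.0053 -0.005  -1.    ] F [ 0.3  -0.58  0.3 ] w 0.5624681427622564 q [-0.69  0.58  1.24 -0.    1.31 -2.15]
```

Now turn −2.3° while holding, y +0.7 to recentre, then let go.

{"name": "step_arm", "arguments": {"deltas": [[0,0,-0.015,0,0.7,0,0.47],[0,0,-0.015,0,0,0,0.47],[0,0,-0.01,0,0,0,0.47],[0,0,0,0,0,0,0.47],[0,0,0,0,0,0,0.47]]}}

```text
time_s: 26.73
eef_pos: [0.5445, -0.2997, 0.1477]
orientation: [0.079, 0.997, -0.002, 0.003]
ft_force: [0.1, 0.2, -0.0]
grip_width: 0.568
```

```bash
python3 -c "
from h import *;s=st()
from workcell import env
d=env.capture('top')
im=cv2.cvtColor(d['image'],cv2.COLOR_RGB2BGR)[155:255,370:450];cv2.imwrite('pics/t18.png',cv2.resize(im,None,fx=6,fy=6,interpolation=cv2.INTER_CUBIC))
"
```

```text
t 26.7333 pos [ 544.5 -299.7  147.7] jawyaw 80.97970181560062 tilt z [ 0.005  -0.0051 -1.    ] F [ 0.12  0.21 -0.04] w 0.568424636412727 q [-0.69  0.58  1.25 -0.    1.31 -2.11]
```

View pics/t18.png

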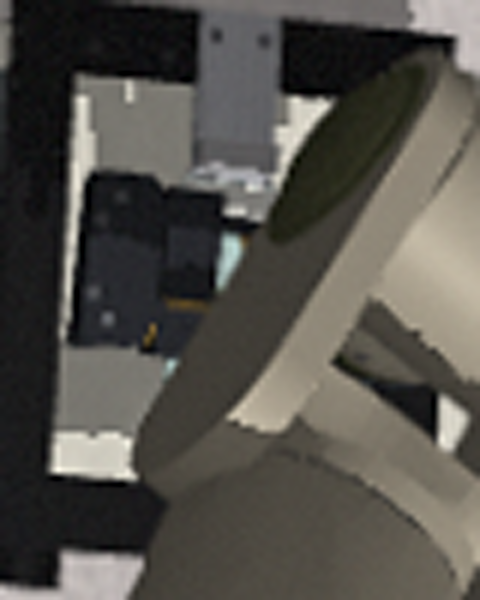

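{"name": "step_arm", "arguments": {"deltas": [[0,0,0,0,0,0,0.43],[0,0,0,0,0,0,0.42],[0,0,0,0,0,0,0.4],[0,0,0,0,0,0,0.36],[0,0,0,0,0,0,0.3],[0,0,0,0,0,0,0.25],[0,0,0,0,0,0,0.2],[0,0,0,0,0,0,0.2]]}}

```text
time_s: 27.45
eef_pos: [0.5445, -0.2998, 0.1478]
orientation: [0.078, 0.997, -0.002, 0.003]
ft_force: [-0.1, 0.4, 0.6]
grip_width: 0.802
```

{"name": "step_arm", "arguments": {"deltas": [[0,0,0,0,0,10,0.2],[0,0,0,0,0,20,0.2],[0,0,0,0,0,30,0.2],[0,0,0,-10,0,30,0.2],[0,0,0,-35,0,10,0.2],[0,0,0,-35,0,0,0.3],[0,0,0,-35,0,0,0.8],[0,0,0,-35,0,0,1]]}}

```text
time_s: 28.12
eef_pos: [0.3933, -0.2984, 0.2556]
orientation: [0.075, 0.997, -0.004, 0.004]
ft_force: [-0.2, -0.6, 0.7]
grip_width: 0.594
```

```bash
python3 -c "
from h import *;s=st()
from workcell import env
import pickle
d={n:env.capture(n) for n in('top','side')};pickle.dump(d,open('cap5.pkl','wb'))
im=cv2.cvtColor(d['top']['image'],cv2.COLOR_RGB2BGR)[155:255,370:450];cv2.imwrite('pics/t19.png',cv2.resize(im,None,fx=6,fy=6,interpolation=cv2.INTER_CUBIC))
im=cv2.cvtColor(d['side']['image'],cv2.COLOR_RGB2BGR)[320:384,220:380];cv2.imwrite('pics/s19.png',cv2.resize(im,None,fx=5,fy=5,interpolation=cv2.INTER_CUBIC))
";python3 m3.py cap5.pkl
```

```text
t 28.1167 pos [ 393.3 -298.4  255.6] jawyaw 81.34410010007694 tilt z [ 0.0078 -0.0087 -0.9999] F [-0.23 -0.63  0.68] w 0.5939979922843184 q [-0.89  0.27  1.44  0.    1.42 -2.31]
arms L yaw -6.41 y(.6,.55,.5) [-289.83 -284.22 -278.6 ] 15 18
arms R yaw -5.57 y(.6,.55,.5) [-328.93 -324.05 -319.18] 12 17
slide L yaw -7.29 y(.6,.55,.5) [-283.54 -277.14 -270.75] 18 24
slide R yaw -7.05 y(.6,.55,.5) [-333.9  -327.72 -321.54] 22 24
0.6 lateral diff mm 0.6613403679642249
0.55 lateral diff mm 1.7026329208289503
0.5 lateral diff mm 2.743925473693676
```

View pics/t19.png

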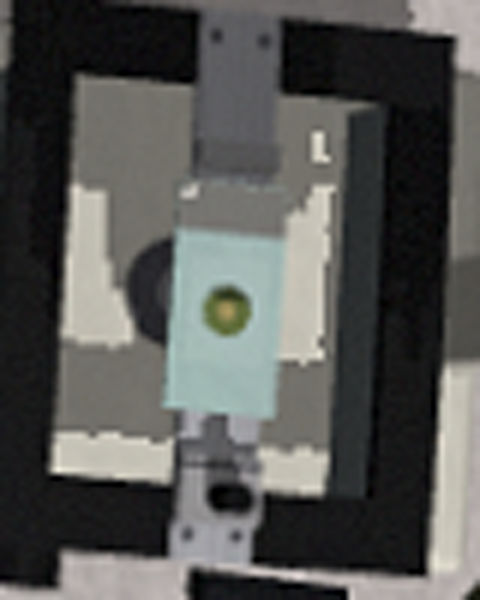

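View pics/s19.png

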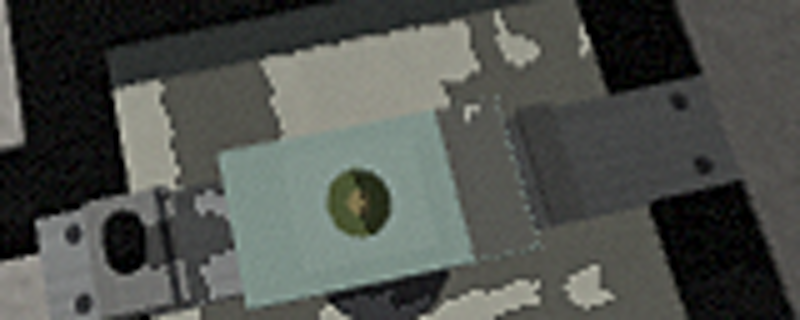

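{"name": "step_arm", "arguments": {"deltas": [[0.008,0.008,0.02,12,3,-10,1],[0,0,0.015,12,3,-20,1],[0,0,0,5,0,-20,1],[0,0,0,0,0,-15,1],[0,0,0,0,0,-5,1],[0,0,0,0,0,0,1],[0,0,0,0,0,0,1]]}}

```text
time_s: 28.8
eef_pos: [0.4292, -0.2915, 0.1837]
orientation: [0.056, 0.998, -0.001, 0.001]
ft_force: [0.3, 0.7, 0.8]
grip_width: 0.005
```

```bash
python3 -c "
from h import *;s=st()
"
```

```text
t 28.8 pos [ 429.2 -291.5  183.7] jawyaw 83.60944721337229 tilt z [ 0.0019 -0.0018 -1.    ] F [0.34 0.67 0.8 ] w 0.004948941270952059 q [-0.83  0.38  1.49  0.    1.27 -2.28]
```

{"name": "step_arm", "arguments": {"deltas": [[0,0,0,0,1.5,-8,1],[0,0,0,0,0,-4,1],[0,0,0,0,0,0,1],[0,0,0,0,0,0,1]]}}

```text
time_s: 29.13
eef_pos: [0.4307, -0.2903, 0.1722]
orientation: [0.055, 0.998, -0.002, 0.002]
ft_force: [-1.2, 0.4, 0.4]
grip_width: 0.007
```

```bash
python3 -c "
from h import *;s=st()
from workcell import env
d={n:env.capture(n) for n in('top','side')}
im=cv2.cvtColor(d['top']['image'],cv2.COLOR_RGB2BGR)[175:275,370:450];cv2.imwrite('pics/t20.png',cv2.resize(im,None,fx=6,fy=6,interpolation=cv2.INTER_CUBIC))
im=cv2.cvtColor(d['side']['image'],cv2.COLOR_RGB2BGR)[304:384,200:330];cv2.imwrite('pics/s20.png',cv2.resize(im,None,fx=6,fy=6,interpolation=cv2.INTER_CUBIC))
"
```

```text
t 29.1333 pos [ 430.7 -290.3  172.2] jawyaw 83.67539485985702 tilt z [ 0.0041 -0.004  -1.    ] F [-1.18  0.4   0.39] w 0.006793067503620905 q [-0.82  0.39  1.51  0.    1.23 -2.28]
```

View pics/t20.png

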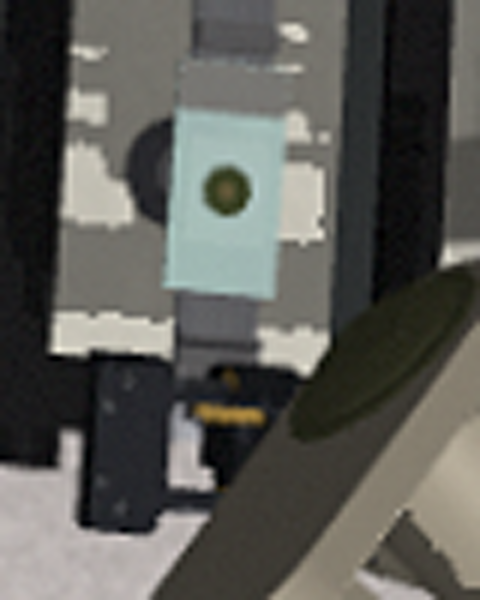

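View pics/s20.png

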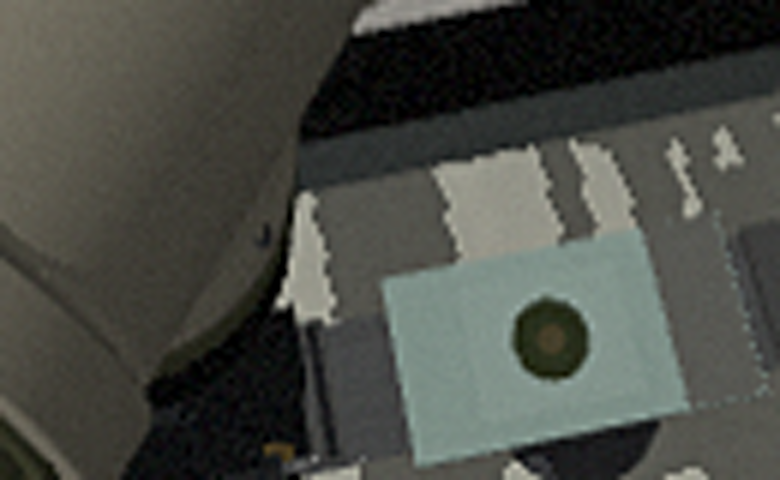

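{"name": "step_arm", "arguments": {"deltas": [[0.004,0.004,0,3,-0.33,0,1],[0,0,0,3,-0.33,0,1],[0,0,0,3,-0.33,0,1],[0,0,0,3,-0.33,0,1]]}}

```text
time_s: 29.57
eef_pos: [0.4433, -0.2922, 0.1734]
orientation: [0.056, 0.998, -0.001, 0.0]
ft_force: [-2.3, -0.3, 0.1]
grip_width: 0.005
```

{"name": "step_arm", "arguments": {"deltas": [[0,0,0,2,-0.2,0,1],[0,0,0,2,-0.2,0,1]]}}

```text
time_s: 29.73
eef_pos: [0.4476, -0.2927, 0.1733]
orientation: [0.056, 0.998, -0.0, -0.0]
ft_force: [-2.4, 0.4, 1.6]
grip_width: 0.006
```

{"name": "step_arm", "arguments": {"deltas": [[0,0,0,2,-0.2,0,1]]}}

```text
time_s: 29.82
eef_pos: [0.4497, -0.2929, 0.1734]
orientation: [0.056, 0.998, -0.0, -0.001]
ft_force: [-3.4, 0.3, 2.0]
grip_width: 0.01
```

{"name": "step_arm", "arguments": {"deltas": [[0,0,0,2,-0.2,0,1]]}}

```text
time_s: 29.9
eef_pos: [0.4518, -0.2932, 0.1734]
orientation: [0.056, 0.998, -0.0, -0.001]
ft_force: [-2.0, -0.2, 0.5]
grip_width: 0.002
```

{"name": "step_arm", "arguments": {"deltas": [[0,0,0,2,-0.2,0,1],[0,0,0,2,-0.2,0,1]]}}

```text
time_s: 30.07
eef_pos: [0.4561, -0.2936, 0.1734]
orientation: [0.056, 0.998, -0.001, -0.001]
ft_force: [-2.0, 0.3, 1.1]
grip_width: 0.008
```

{"name": "step_arm", "arguments": {"deltas": [[0,0,0,1.5,-0.2,0,1]]}}

```text
time_s: 30.15
eef_pos: [0.4578, -0.2939, 0.1734]
orientation: [0.056, 0.998, -0.001, -0.001]
ft_force: [-1.7, -0.4, 1.0]
grip_width: 0.005
```

{"name": "step_arm", "arguments": {"deltas": [[0,0,0,1.5,-0.2,0,1]]}}

```text
time_s: 30.23
eef_pos: [0.4595, -0.2941, 0.1734]
orientation: [0.056, 0.998, -0.001, -0.001]
ft_force: [-2.2, 0.2, 0.6]
grip_width: 0.003
```

```bash
python3 -c "
from h import *;s=st()
from workcell import env
d={n:env.capture(n) for n in('top','side')}
im=cv2.cvtColor(d['top']['image'],cv2.COLOR_RGB2BGR)[155:255,370:450];cv2.imwrite('pics/t21.png',cv2.resize(im,None,fx=6,fy=6,interpolation=cv2.INTER_CUBIC))
im=cv2.cvtColor(d['side']['image'],cv2.COLOR_RGB2BGR)[304:384,220:350];cv2.imwrite('pics/s21.png',cv2.resize(im,None,fx=6,fy=6,interpolation=cv2.INTER_CUBIC))
"
```

```text
t 30.2333 pos [ 459.5 -294.1  173.4] jawyaw 83.62984938201339 tilt z [-1.7e-03 -9.0e-04 -1.0e+00] F [-2.17  0.21  0.59] w 0.0033317523783502273 q [-0.79  0.44  1.43 -0.    1.27 -2.24]
```

View pics/t21.png

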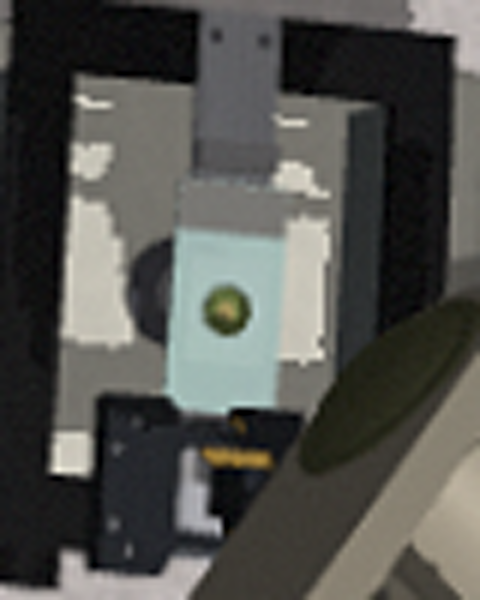

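View pics/s21.png

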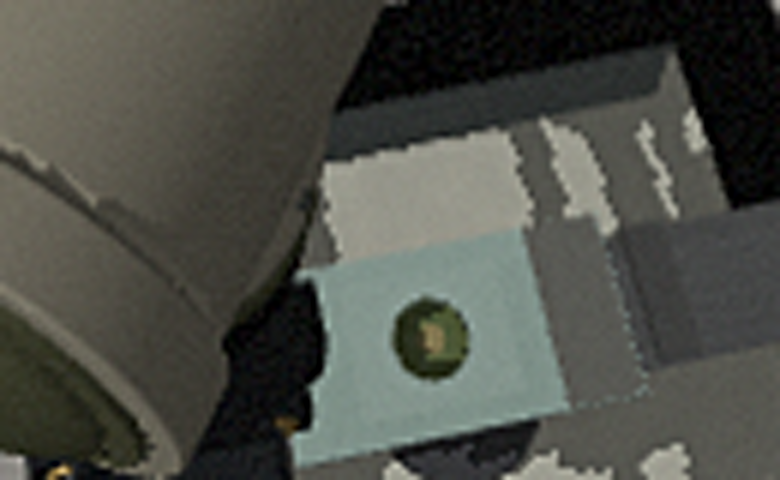

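{"name": "step_arm", "arguments": {"deltas": [[0,0,0,1.2,-0.13,0,1]]}}

```text
time_s: 30.42
eef_pos: [0.4608, -0.2942, 0.1734]
orientation: [0.056, 0.998, -0.001, -0.001]
ft_force: [-2.0, -1.0, 0.2]
grip_width: 0.005
```

{"name": "step_arm", "arguments": {"deltas": [[0,0,0,1,-0.11,0,1]]}}

```text
time_s: 30.5
eef_pos: [0.4618, -0.2943, 0.1733]
orientation: [0.056, 0.998, -0.001, -0.001]
ft_force: [-2.1, -0.3, 0.5]
grip_width: 0.008
```

{"name": "step_arm", "arguments": {"deltas": [[0,0,0,1,-0.11,0,1]]}}

```text
time_s: 30.58
eef_pos: [0.4628, -0.2944, 0.1734]
orientation: [0.056, 0.998, -0.001, -0.001]
ft_force: [-1.1, -0.4, 0.2]
grip_width: 0.005
```

{"name": "step_arm", "arguments": {"deltas": [[0,0,0,1,-0.11,0,1]]}}

```text
time_s: 30.67
eef_pos: [0.4638, -0.2945, 0.1733]
orientation: [0.056, 0.998, -0.001, -0.001]
ft_force: [-2.3, 0.3, 0.3]
grip_width: 0.006
```

{"name": "step_arm", "arguments": {"deltas": [[0,0,0,0.8,-0.1,0,1]]}}

```text
time_s: 30.75
eef_pos: [0.4647, -0.2946, 0.1734]
orientation: [0.056, 0.998, -0.0, -0.001]
ft_force: [-1.4, 0.4, 0.7]
grip_width: 0.007
```

{"name": "step_arm", "arguments": {"deltas": [[0,0,0,0.8,-0.1,0,1]]}}

```text
time_s: 30.83
eef_pos: [0.4655, -0.2947, 0.1733]
orientation: [0.056, 0.998, -0.0, -0.001]
ft_force: [-3.9, 0.6, 1.5]
grip_width: 0.008
```

{"name": "step_arm", "arguments": {"deltas": [[0,0,0,0.7,-0.1,0,1]]}}

```text
time_s: 30.92
eef_pos: [0.4658, -0.2948, 0.1733]
orientation: [0.056, 0.998, -0.0, -0.002]
ft_force: [-8.8, -0.1, 3.7]
grip_width: 0.004
```

```bash
python3 -c "
from h import *;s=st()
from workcell import env
d={n:env.capture(n) for n in('top','side')}
im=cv2.cvtColor(d['top']['image'],cv2.COLOR_RGB2BGR)[155:255,370:450];cv2.imwrite('pics/t22.png',cv2.resize(im,None,fx=6,fy=6,interpolation=cv2.INTER_CUBIC))
im=cv2.cvtColor(d['side']['image'],cv2.COLOR_RGB2BGR)[304:384,240:370];cv2.imwrite('pics/s22.png',cv2.resize(im,None,fx=6,fy=6,interpolation=cv2.INTER_CUBIC))
"
```

```text
t 30.9167 pos [ 465.8 -294.8  173.3] jawyaw 83.62412349626126 tilt z [-3.6e-03 -4.0e-04 -1.0e+00] F [-8.81 -0.05  3.7 ] w 0.003505182844073464 q [-0.78  0.45  1.41 -0.    1.28 -2.24]
```

View pics/t22.png

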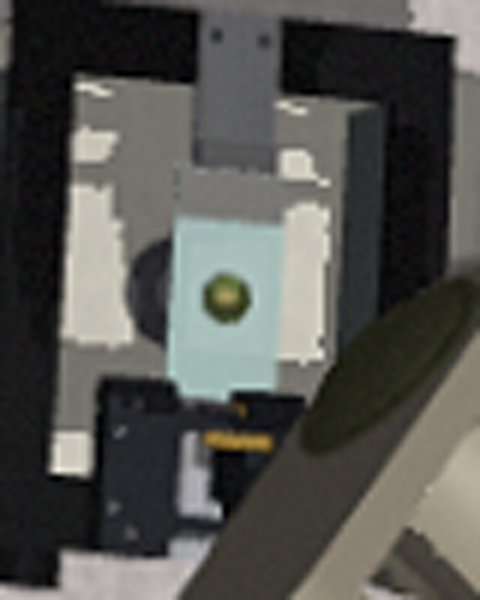

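View pics/s22.png

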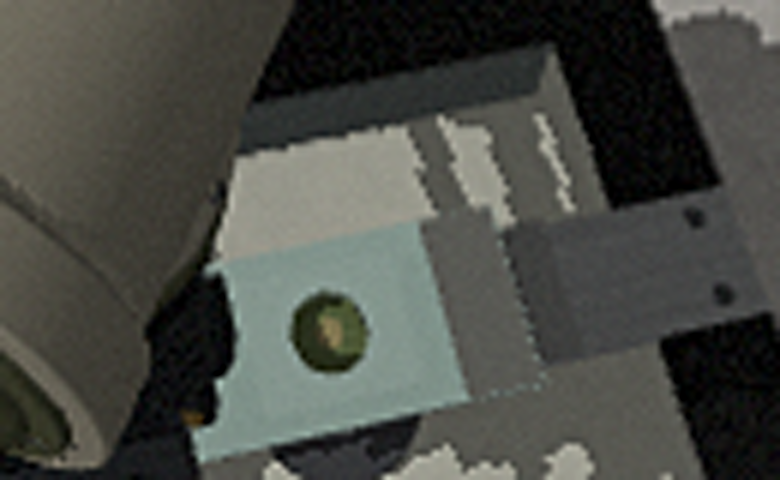

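{"name": "step_arm", "arguments": {"deltas": [[0,0,0,-5,0.5,0,1],[0,0,0,-10,1,0,1],[0,0,0,-10,1,10,1],[0,0,0,-10,0,25,1],[0,0,0,-20,0,30,1],[0,0,0,-40,0,20,1],[0,0,0,-40,0,0,1],[0,0,0,0,0,0,1]]}}

```text
time_s: 31.68
eef_pos: [0.3265, -0.2898, 0.2615]
orientation: [0.054, 0.999, -0.001, -0.001]
ft_force: [0.3, -0.4, 0.1]
grip_width: 0.005
```

```bash
python3 -c "
from h import *;s=st()
from workcell import env
import pickle
d={n:env.capture(n) for n in('top','side')};pickle.dump(d,open('cap6.pkl','wb'))
im=cv2.cvtColor(d['top']['image'],cv2.COLOR_RGB2BGR)
cv2.imwrite('pics/tf.png',im)
im=im[155:255,370:450];cv2.imwrite('pics/t23.png',cv2.resize(im,None,fx=6,fy=6,interpolation=cv2.INTER_CUBIC))
im=cv2.cvtColor(d['side']['image'],cv2.COLOR_RGB2BGR)[304:384,220:380];cv2.imwrite('pics/s23.png',cv2.resize(im,None,fx=5,fy=5,interpolation=cv2.INTER_CUBIC))
"; sed -i 's/range(197,221)/range(194,218)/' m3.py; python3 m3.py cap6.pkl
```

```text
t 31.6833 pos [ 326.5 -289.8  261.5] jawyaw 83.79221504056645 tilt z [-0.0014 -0.0018 -1.    ] F [ 0.32 -0.38  0.07] w 0.004728329156425145 q [-1.    0.17  1.56 -0.    1.41 -2.46]
arms L yaw -6.41 y(.6,.55,.5) [-289.83 -284.22 -278.6 ] 15 18
arms R yaw -5.57 y(.6,.55,.5) [-328.93 -324.05 -319.18] 12 17
slide L yaw -6.28 y(.6,.55,.5) [-282.02 -276.52 -271.02] 23 24
slide R yaw -6.56 y(.6,.55,.5) [-332.84 -327.09 -321.34] 20 24
0.6 lateral diff mm 1.9489378162572124
0.55 lateral diff mm 2.3302209808626073
0.5 lateral diff mm 2.7115041454680022
```

View pics/t23.png

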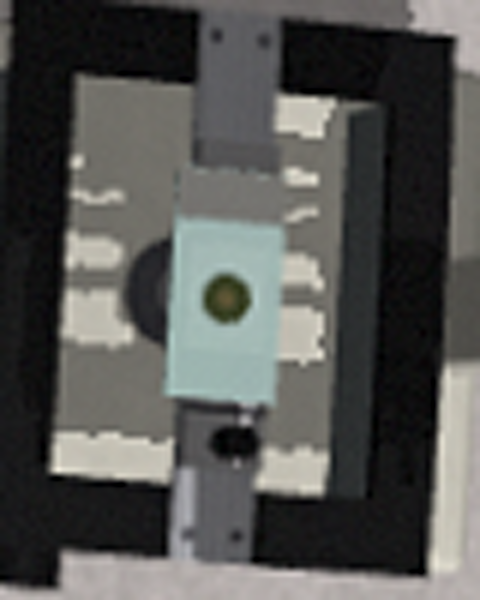

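View pics/s23.png

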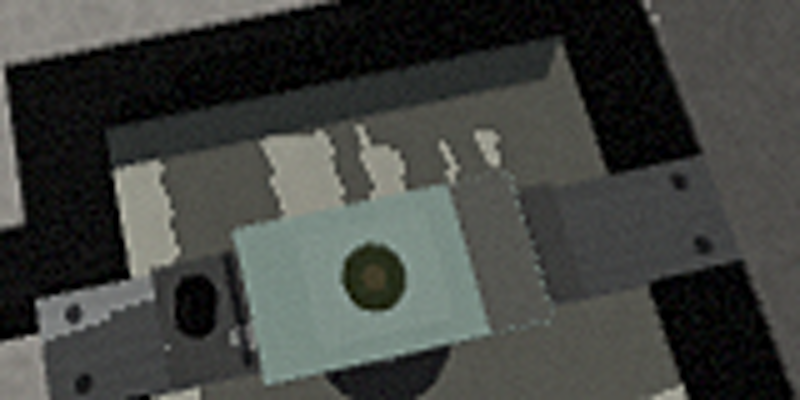

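View pics/tf.png

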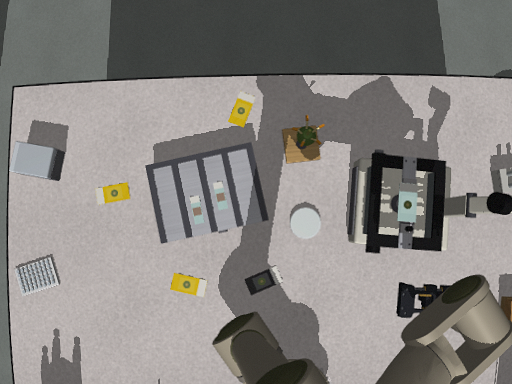

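```bash
python3 -c "
from workcell import env
print(env.job_done())"
```

```text
the job is handed in; nothing more can be done
None
```

The large slide is clamped in the microscope's slide holder, and the job was handed in at about 32 s of the 69 s allowed; the hand-in reports no verdict.

**What I did**
- I pushed the slide along its lane from behind, without pressing down on it, until it stuck out about 45 mm over the front edge.
- I gripped it by its long sides with 6 to 8 N, carried it level, lowered it until it rested on the holder's arms and let go.
- My check pictures then showed it turned about 2° from the arms. A light squeeze with 5 N, tried twice, did not square it. Holding it with 6 N and turning it did, leaving about 0.8°.
- I pushed the sliding jaw up by its knob. The force stayed at about 2 N, then rose sharply to about 9 N as the slide met the fixed jaw. I stopped there and drew back.

**Last checks**
- The slide is square to the arms: both measure about −6.4° in the top view.
- Its far end lies at the fixed jaw and the sliding jaw is at its near end.
- Going by the arms' left edge, the slide is about 0.5 mm off centre across the arms. Using both edges gives about 2.3 mm, but the right edge was disturbed (39.8 mm arm width measured instead of 36), so I trusted the left.
- In the last top view the Petri dish, the flower model, the two small slides and the look-alikes appear where they were; I judged this by eye only.
- The robot was clear of everything at the end.

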